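# Clamp an offcut in the bench press with a ratchet wrench

### The job

Put the red-handled ratchet wrench on the square head of the green bench press and clamp the wooden offcut firmly: swing the handle clockwise (seen from above), let it slip freely on the way back, and repeat until the handle turns clearly stiffer than it ran at first, then stop before the wood is crushed. Turn the screw only with the wrench and leave the wrench sitting fully down on the head. Do not bang the press or disturb the chisel, the tape roll or the tin.

Things in the scene. Friction and masses are not known exactly. Their poses are not given: they have to be found in the camera images.
- press: Green fixed bench press: base plate 135 x 164 x 10 mm, two columns, 50 x 156 mm bridge with its top 64 mm up; the screw stands upright in the bridge. Origin: on the screw's axis at bench level. Its -x axis points to the side where the wrench handle works, between two stop posts.
- post_left (a point): Top of the stop post 50 degrees to the press's +y side of its -x axis, 95 mm from the screw's axis: steel, 10 mm thick, black cap, 108 mm tall. A seated wrench's handle can swing only about 42 degrees either side of the press's -x axis between the posts, so one stroke is never enough.
- post_right (a point): Top of the like stop post on the other side (50 degrees to the press's -y side of its -x axis, 95 mm from the screw's axis, 108 mm tall).
- screw: The clamping screw: steel square head 26 x 26 mm, 16 mm tall, bevelled at the top, on a round collar 48 mm across. Origin: on the axis at the collar's top, 73 mm above the bench, where a seated wrench's underside rests. z up; x and y square to the head's flats, so yaw tells how the head is turned. Clockwise from above lowers the platen, 6 mm per radian.
- screw_top (a point): Centre of the square head's top. The platen starts 1.3 to 1.8 rad of screw turn off the wood. Running free the screw takes 0.6 N m (4.1 N at 145 mm from its axis); once the wood is pressed the moment rises 0.006 N m per newton of clamping force (0.04 N at 145 mm). It stays where left up to about 100 N of clamping force, and eases back to that from higher.
- platen: Aluminium plate 60 x 96 x 8 mm under the bridge, pushed down by the screw. Origin: centre of its underside. A good clamp leaves over 35 N on the wood; at no time may it pass 200 N. It is reached some 0.1 to 0.2 rad after first touch: stop when the push square to the handle, 145 mm from the axis, is about 7 to 9 N; at 12 N the wood is crushed.
- offcut: Wooden offcut 42 x 85 x 18 mm, lying loose on the press's base below the platen. Origin: centre of its underside.
- wrench_head (a point): Centre of the ratchet wrench's round steel head, 22 mm above its underside, on the socket's axis (z, up). Head 54 mm across, 28 mm tall: the top 10 mm is full width, below it the turning socket, 47 mm across, opens downward (underside on the bench at the start). The handle lies along -x. The wrench weighs 0.5 kg and balances 9 mm from the head's centre: best lifted by the head.
- wrench_grip (a point): Point inside the wrench's red handle grip at half height, 145 mm from the socket axis, where the handle is well taken. The grip is 20 mm wide, 24 mm tall, its underside level with the head's underside, and runs from 70 to 180 mm from the socket axis.
- socket (a joint): Turn of the eight-point socket in the head, rad, about 0 at the start: socket yaw = wrench yaw - this. It fits the square head whenever the two yaws agree to a multiple of 45 degrees (play 8 degrees, 1 mm), 16 mm deep. It grows as the handle swings back anticlockwise and slips (24 clicks a turn, 0.05 N m drag); clockwise it locks after at most 0.26 rad plus 0.3 rad play.
- hinged_tin: Bystander: red pressed tin 81 x 109 x 33 mm, origin under its centre.
- tape_roll: Bystander: roll of tape 103 mm across, 26 mm tall, lying flat, origin under its centre.
- chisel: Bystander: wood chisel with a wooden handle, 244 mm long, 26 mm tall, origin under its centre.

How it is judged:
By the outcome, as a careful person would: the job done as asked, in the order asked, and still so for the second after the job is handed in, with the robot touching nothing.
It also fails if it takes over 72 s, if anything falls off the work surface, if the arm or the gripper's body presses on something with over 40 N, if the wrist force passes 120 N, or if a joint passes its speed limit or range.

### The arm

A 6-joint arm with a two-finger parallel gripper is mounted at the origin on the work surface; the furniture and walls round the work are solid. World frame = base frame: x ahead of the robot, y to its left, z up, the work surface at z = 0. Lengths are in mm, angles in degrees, forces in N, time in s.
With the tool pointing down it reaches from about 300 to 850 mm from the base axis. Payload 4.2 kg.
Tool frame: the origin (TCP) lies on the front face of the gripper's body, between the roots of the fingers; the fingertips stand 78 mm ahead of it and the grasp point (between the pads) lies 60 mm ahead of it; x points along the fingers, y is the direction in which the jaws open and shut, and the axes are right-handed (so a half turn about x gives the same grasp; the last joint's range is limited). The gripper opens to 91 mm and grips with 3 to 60 N. Pads are 32 mm wide; open, the fingers measure 118 mm over their backs; the gripper's body (76 mm by 178 mm) begins 60 mm behind the grasp point.
Start: joints at [62.682, 18.312, 89.639, -0, 72.044, -1.146], TCP at [253.621, 516.053, 292.276] pointing down, gripper open.
Joint ranges: [-177.97, 177.97], [-48.28, 115.42], [12.27, 149.76], [-77.06, 257.06], [2.81, 150.46], [-146.56, 146.56]. Speed limits (degrees/s): [147.25, 147.25, 180, 180, 180, 180].

### API

Orientations are given as [roll, pitch, yaw] about the fixed x, y, z axes, in that order (R = Rz(yaw) Ry(pitch) Rx(roll)).
In Python, from workcell import status, viewer, env gives the robot as it stands. The module is installed in compiled form; this text tells all that it offers.
- The arm moves only by the tool move_arm, never from a script. Its argument "moves" is a list of rows, each a list of 3 entries, a list of its own where there are three numbers: the shift along the tool's x, y, z in cm, then the turn about the tool's x in rad, then the gripper's target within -1 to 1 (fully open at 1, half-way at 0, shut at -1). A call has 1 to 20 rows; each row is the pose to reach, as a shift and turn from the pose commanded when the call began, along the tool's axes at that moment; what a row does not reach only later rows make up. A row lasts 1/8 s, in which the tool goes at most 62.5 mm and 10.7 degrees, less where a joint would pass 70% of its speed; a pose out of reach is approached as far as the arm can. A call with a gripper value outside its range is refused whole. The fingers move at their own pace and stop on an object; "force" is the grip in N (left out, the last holds). Time passes only in rows, so rows that repeat a pose let the fingers close. It gives the time, the measured TCP pose, the force and the opening at its end, in the units of the state.
- status.state(): the state, without advancing time (a new reading comes with each control period).
- viewer.grab_frame(name): name is "scene" or "top"; returns the picture (384x512x3 uint8, red, green, blue); there is no depth.
- viewer.get_calibration(name): a dict with "camera_matrix" (3x3 intrinsics, pixels), "D" ([k1, k2, p1, p2, k3] as OpenCV has them; the pictures are not rectified), "eye" and "rotation" of the camera in the world. Camera axes: x right, y down, z forward; pixel columns grow to the right and rows downward; lengths in mm; the calibration is good to about 2 mm. A picture is of the moment at which its call begins. get_calibration takes no time and is no camera call.
- env.job_done(): hands the job in, once; it reports no verdict.
The state is a dict: "time_s": time; "qpos": joint angles; "qvel": joint speeds; "effort": joint torques, N m; "ee_pos": TCP position; "ee_rot": TCP orientation; "force": force on the tool from outside, world axes, zero at the start; "torque": the same for the moment, N m; "gripper_width": finger opening in mm.
Only numpy, scipy, OpenCV 4.12 (cv2) and the standard library are available. Lean on these libraries where they do the work, as an engineer would, in place of code of your own. Each camera call takes 0.05 s, during which the arm holds its last target.

## Working session

There is one attempt and no reset: what is moved stays moved. The work goes in short steps, Python scripts to look and compute and a tool call to move; the robot and the scene stay as the last step left them, time stands still between calls to the robot, and variables do not carry over. Pictures are saved under pics/ and viewed, and the job is handed in when it is done.

Besides the shell and the picture viewer there is one more tool, called after "Call:" as name([rows], argument=value, ...), one row to a line, values as JSON. move_arm: Moves the arm, as the interface text tells. Its arguments: {"type":"object","properties":{"moves":{"type":"array","items":{"type":"array"}},"force":{"type":"number"}},"required":["moves"]}

```bash
mkdir -p pics; ls
python3 - <<'E'
from workcell import status, viewer
import cv2
print(status.state())
for n in("scene","top"):
    c=viewer.get_calibration(n);print(n,c)
    cv2.imwrite(f"pics/{n}0.png",cv2.cvtColor(viewer.grab_frame(n),cv2.COLOR_RGB2BGR))
E
```

```text
pics
{'time_s': 0.0, 'qpos': array([ 6.26819143e+01,  1.83514658e+01,  8.97037121e+01, -2.48190086e-04,
        7.20435605e+01, -1.14633476e+00]), 'qvel': array([-0.03944446,  0.00252066, -0.08263224, -0.06609714, -0.02548906,
        0.05308539]), 'effort': array([ 4.16696439e-04, -4.12467599e+01, -2.31975603e+01,  7.28271296e-02,
        4.55469999e-02, -1.35357832e-04]), 'ee_pos': array([253.45616957, 515.73821707, 291.44016798]), 'ee_rot': array([ -91.0094074 ,   89.90126123, -117.1810816 ]), 'force': array([ 0.39482871, -0.36966489, -1.01701573]), 'torque': array([-0.00074552,  0.01635156,  0.0068358 ]), 'gripper_width': 91.52950057646858}
scene {'camera_matrix': array([[374.87851675,   0.        , 256.7268439 ],
       [  0.        , 374.87851675, 193.31581147],
       [  0.        ,   0.        ,   1.        ]]), 'D': array([0.03850591, 0.        , 0.        , 0.        , 0.        ]), 'eye': array([  73.17805999, -372.7188687 ,  756.03647072]), 'rotation': array([-140.30953222,    0.21636718,  -57.90471215])}
top {'camera_matrix': array([[454.75081185,   0.        , 262.17037752],
       [  0.        , 454.75081185, 184.39110212],
       [  0.        ,   0.        ,   1.        ]]), 'D': array([-0.02595472,  0.        ,  0.        ,  0.        ,  0.        ]), 'eye': array([430.91902466, -41.44879651, 991.00776525]), 'rotation': array([-174.71623752,   -0.44051838,  -89.23653655])}
```

View pics/scene0.png

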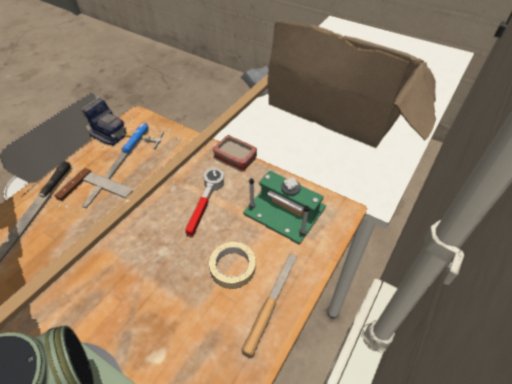

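View pics/top0.png

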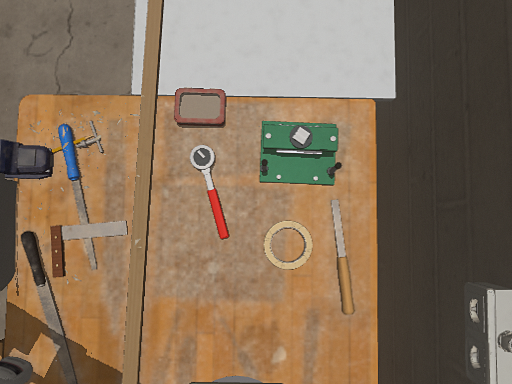

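The top view shows the wrench head at about (203,156) and its grip at about (218,213). The screw head is at about (301,134) and the post caps at about (264,163) and (337,168). I'll zoom in to measure these.

```bash
cat > h.py <<'E'
import numpy as np,cv2
from scipy.spatial.transform import Rotation as R
from workcell import status, viewer
def cal(n):
    c=viewer.get_calibration(n); return c["camera_matrix"],c["D"],np.array(c["eye"]),R.from_euler("xyz",c["rotation"],degrees=True).as_matrix()
def ray(n,px):
    K,D,e,M=cal(n); p=cv2.undistortPoints(np.array([[px]],float),K,D)[0,0]
    d=M@np.array([p[0],p[1],1]); return e,d/np.linalg.norm(d)
def onz(n,px,z):
    e,d=ray(n,px); return e+d*(z-e[2])/d[2]
def tri(ps,pt):
    e1,d1=ray("scene",ps); e2,d2=ray("top",pt)
    A=np.stack([d1,-d2],1); s=np.linalg.lstsq(A,e2-e1,rcond=None)[0]
    a,b=e1+d1*s[0],e2+d2*s[1]; return (a+b)/2,np.linalg.norm(a-b)
def proj(n,P):
    K,D,e,M=cal(n); rv=cv2.Rodrigues(M.T)[0]
    return cv2.projectPoints(np.array(P,float).reshape(-1,1,3),rv,-M.T@e,K,D)[0][:,0]
def crop(n,im,x0,y0,w,h,s,f):
    cv2.imwrite(f,cv2.cvtColor(cv2.resize(im[y0:y0+h,x0:x0+w],None,fx=s,fy=s,interpolation=cv2.INTER_CUBIC),cv2.COLOR_RGB2BGR))
E
python3 - <<'E'
import cv2
from h import *
a=cv2.imread("pics/top0.png")[:,:,::-1];b=cv2.imread("pics/scene0.png")[:,:,::-1]
crop("",a,180,100,180,150,4.4,"pics/t0z.png");crop("",b,175,130,160,115,5,"pics/s0z.png")
E
```

```text
(no output)
```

View pics/t0z.png

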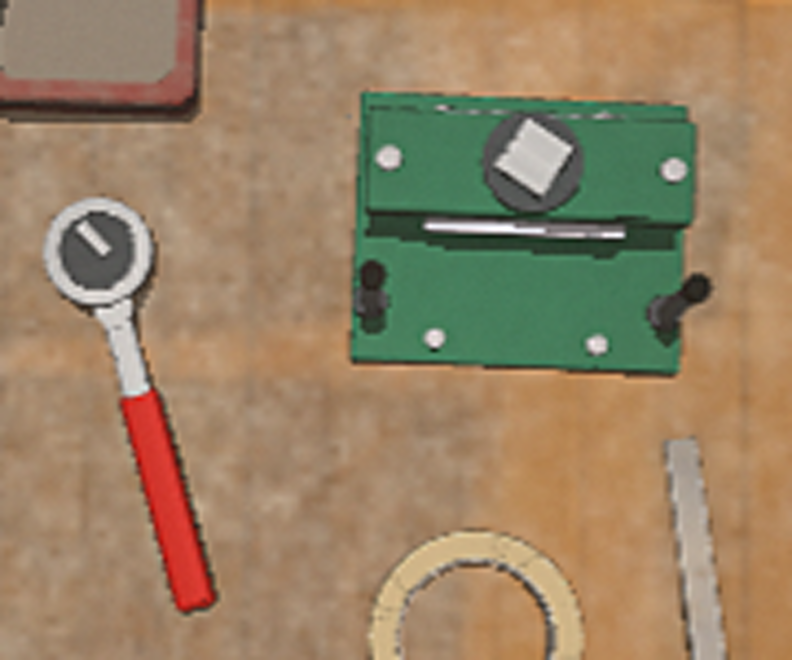

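View pics/s0z.png

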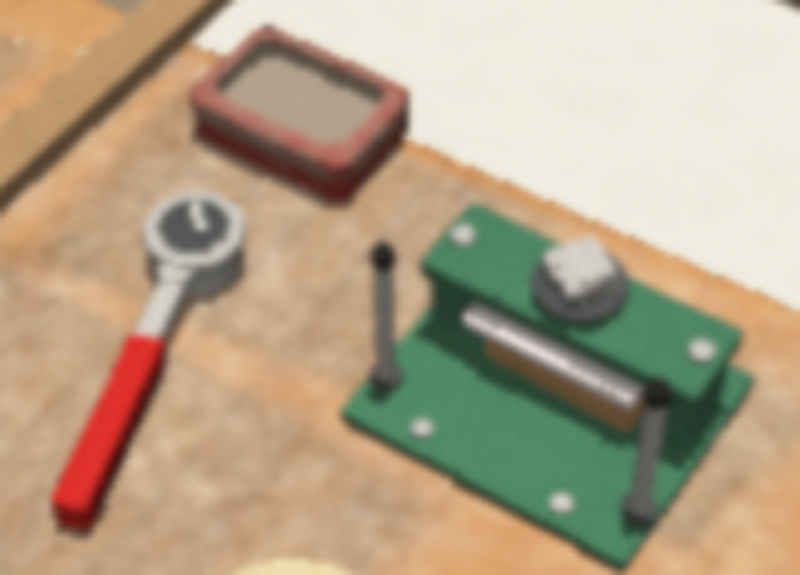

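```bash
cat > meas.py <<'E'
from h import *
def seg(im,cond,x0,y0,w,h):
    m=np.zeros(im.shape[:2],np.uint8); m[y0:y0+h,x0:x0+w]=cond[y0:y0+h,x0:x0+w]
    n,l,st,c=cv2.connectedComponentsWithStats(m)
    k=1+np.argmax(st[1:,4]); return (l==k).astype(np.uint8),c[k],st[k,4]
E
python3 - <<'E'
from meas import *
T=cv2.imread("pics/top0.png")[:,:,::-1].astype(int);S=cv2.imread("pics/scene0.png")[:,:,::-1].astype(int)
def sat(i): return i.max(2)-i.min(2)
# screw head tops
mt,ct,at=seg(T,(T.min(2)>165)&(sat(T)<30),285,120,32,28)
ms,cs,as_=seg(S,(S.min(2)>150)&(sat(S)<30),280,174,22,18)
print("head",ct,at,cs,as_,tri(cs,ct),onz("top",ct,89),onz("scene",cs,89))
cc=cv2.findContours(mt,0,1)[0][0]; r=cv2.minAreaRect(cc);b=cv2.boxPoints(r)
print("box",r); P=np.array([onz("top",p,89)[:2] for p in b]);print(P)
for i in range(4):
    d=P[(i+1)%4]-P[i];print(np.degrees(np.arctan2(d[1],d[0])),np.linalg.norm(d))
# red grip
for n,I,box in(("top",T,(195,180,45,65)),("scene",S,(180,190,35,50))):
    m,c,a=seg(I,(I[:,:,0]>150)&(I[:,:,1]<80)&(I[:,:,2]<90),*box); r=cv2.minAreaRect(cv2.findContours(m,0,1)[0][0]);print(n,"red",c,a,r,onz(n,c,24))
# head circle top
m,c,a=seg(T,(sat(T)<40)&(T.min(2)>135),188,142,30,32)
(x,y),rad=cv2.minEnclosingCircle(cv2.findContours(m,0,1)[0][0]);print("whead",x,y,rad,c,onz("top",(x,y),28))
# caps
ptl=((372+.5)/4.4-.5+180,(272+.5)/4.4-.5+100);ptr=((698+.5)/4.4-.5+180,(287+.5)/4.4-.5+100)
psl=((381.5)/5-.5+175,(255)/5-.5+130);psr=((656.5)/5-.5+175,(393)/5-.5+130)
l,r=tri(psl,ptl),tri(psr,ptr);print(l,r,onz("top",ptl,108),onz("top",ptr,108))
# press bolts triangulate: bridge bolts
f=lambda a,b:((a+.5)/4.4-.5+180,(b+.5)/4.4-.5+100)
g=lambda a,b:((a+.5)/5-.5+175,(b+.5)/5-.5+130)
for nm,p,q in(("brL",f(389,157),g(462,235)),("brR",f(674,170),g(701,350)),("bsL",f(434,338),g(422,428)),("bsR",f(597,344),g(562,502)),("whead",f(99,252),g(195,229)),("redend",f(196,606),g(74,510))): print(nm,tri(q,p))
E
```

```text
head [301.08441558 135.26623377] 154 [290.34090909 182.5       ] 88 (array([ 615.782926  , -124.54245647,   83.52001683]), np.float64(0.7416011942326798)) [ 614.90097605 -124.33433882   89.        ] [ 611.08482905 -126.30447135   89.        ]
box ((300.923095703125, 135.11537170410156), (12.203404426574707, 12.480754852294922), 33.6900634765625)
[[ 611.24653437 -106.8195481 ]
 [ 632.72702224 -120.65708305]
 [ 619.16932157 -141.21846366]
 [ 597.747815   -127.34719228]]
-32.78926613447952 25.551687478645185
-123.39993817559521 24.62887776602887
147.07534899872581 25.520445007636454
56.67158571987331 24.568264089486725
top red [217.42159383 213.33676093] 389 ((217.44146728515625, 213.41815185546875), (49.47000503540039, 7.938758373260498), 74.98163604736328) [457.4235747   46.44789718  24.        ]
scene red [195.98305085 214.5       ] 236 ((196.29714965820312, 213.92263793945312), (6.382783889770508, 37.97215270996094), 25.641006469726562) [452.06971072  41.92949472  24.        ]
whead 202.6641845703125 159.32835388183594 15.068492889404297 [202.1171875 158.65625  ] [572.06119604  80.18374173  28.        ]
(array([558.39557324, -49.96666799, 101.25354777]), np.float64(1.4340913645157467)) (array([ 553.69375828, -196.38176566,  101.69276646]), np.float64(1.4904482909508783)) [557.89616146 -50.44367467 108.        ] [ 553.27803516 -195.88933062  108.        ]
brL (array([618.95080489, -57.95720268,  62.73087265]), np.float64(0.6371408737275803))
brR (array([ 614.59415029, -192.2144818 ,   64.13414775]), np.float64(0.4232360110558052))
bsL (array([539.92566353, -82.79863374,   9.27564961]), np.float64(0.8229424509390996))
bsR (array([ 537.86896892, -163.13410391,    9.92494885]), np.float64(0.3672312073658162))
whead (array([578.00991198,  81.85018164,  24.20710144]), np.float64(0.3539361321851795))
redend (array([407.89645526,  30.64827875,  14.44402984]), np.float64(3.2794639141853934))
```

```bash
cat >> h.py <<'E'
def plan(P,yaw,cmd=None):
    """P: TCP target; yaw: world angle (deg) of tool y (mod 180). Prints shift in tool axes cm and turn rad from measured (or cmd) pose"""
    s=status.state(); M=R.from_euler("xyz",s["ee_rot"],degrees=True).as_matrix()
    p=np.array(s["ee_pos"]) if cmd is None else np.array(cmd)
    d=M.T@(np.array(P)-p)/10
    a=np.degrees(np.arctan2(M[1,1],M[0,1])); t=(yaw-a+90)%180-90
    # tool x points down: +turn about x = - world yaw
    print("shift cm",np.round(d,2),"turn rad",round(-np.radians(t),3),"tooly now",round(a,2),"at",p.round(1)); return d,-np.radians(t)
E
python3 - <<'E'
from h import *
s=status.state();print(R.from_euler("xyz",s["ee_rot"],degrees=True).as_matrix().round(3))
c=onz("top",(202.1,156.9),28);print(c)
g=onz("top",(217.43,213.38),24);print(g,np.degrees(np.arctan2(*(c-g)[1::-1])),np.linalg.norm((c-g)[:2]))
plan((577.8,81.6,180),106.4,(253.621,516.053,292.276))
E
```

```text
[[-0.001  0.441  0.897]
 [-0.001  0.897 -0.441]
 [-1.    -0.002 -0.   ]]
[577.28364485  81.52456736  28.        ]
[457.33220649  46.42804201  24.        ] 16.30891905557501 124.98045310329613
shift cm [ 11.27 -24.67  48.26] turn rad -0.743 tooly now 63.83 at [253.6 516.1 292.3]
```

Call:
move_arm([
  [[0,-6,12],-0.2,1],
  [[0,-12,24],-0.4,1],
  [[2,-18,36],-0.6,1],
  [[7,-24.67,48.26],-0.743,1],
  [[11.27,-24.67,48.26],-0.743,1],
  [[11.27,-24.67,48.26],-0.743,1],
  [[11.27,-24.67,48.26],-0.743,1],
  [[11.27,-24.67,48.26],-0.743,1],
  [[11.27,-24.67,48.26],-0.743,1],
  [[11.27,-24.67,48.26],-0.743,1],
  [[11.27,-24.67,48.26],-0.743,1],
  [[11.27,-24.67,48.26],-0.743,1],
], force=40)

```text
time_s: 1.6
ee_pos: [577.3, 83.0, 180.0]
ee_rot: [78.1, 90.0, 94.6]
force: [-0.0, 0.4, 0.0]
gripper_width: 91.2
```

Run:
```python
from h import *
s=status.state();print(s["ee_rot"],s["qpos"],s["force"])
plan((577.8,81.6,83),106.4)
a=viewer.grab_frame("top");b=viewer.grab_frame("scene")
crop("",a,150,80,150,120,5,"pics/t1.png")
```

```text
[78.14216614 89.96530624 94.60707799] [ 7.03665656e+00  2.42396728e+01  9.77999542e+01  4.08916926e-02
  5.79589088e+01 -9.94499490e+01] [-0.03080631  0.35530281  0.04580545]
shift cm [ 9.7  -0.15  0.01] turn rad 0.001 tooly now 106.46 at [577.3  83.  180. ]
```

View pics/t1.png

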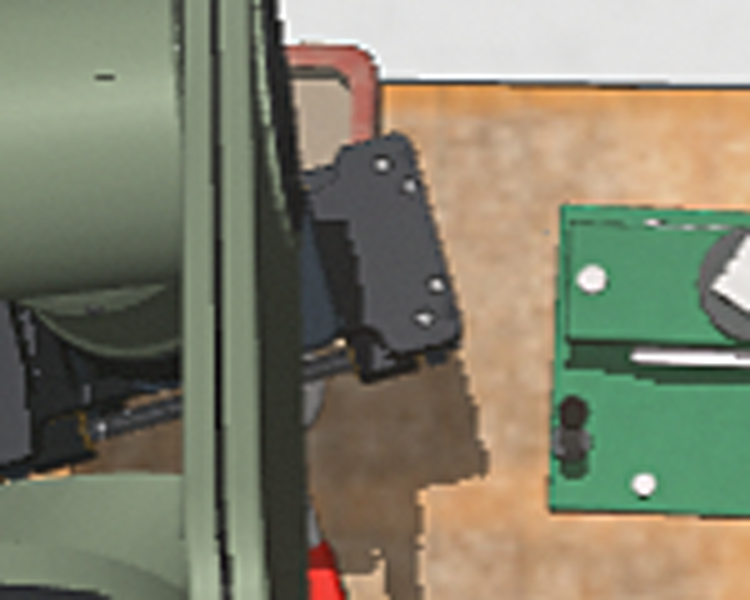

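The top view shows the gripper straddling the wrench head, partly hidden by the forearm, with the red grip emerging at its lower side. I'll descend and grip.

Call:
move_arm([
  [[3,-0.12,0],0,1],
  [[6,-0.12,0],0,1],
  [[8,-0.12,0],0,1],
  [[9,-0.12,0],0,1],
  [[9.7,-0.12,0],0,1],
  [[9.7,-0.12,0],0,1],
  [[9.7,-0.12,0],0,1],
  [[9.7,-0.12,0],0,0.2],
  [[9.7,-0.12,0],0,0],
  [[9.7,-0.12,0],0,-0.2],
  [[9.7,-0.12,0],0,-0.5],
  [[9.7,-0.12,0],0,-0.5],
  [[9.7,-0.12,0],0,-0.5],
  [[9.7,-0.12,0],0,-0.5],
], force=50)

```text
time_s: 3.45
ee_pos: [578.3, 80.7, 82.6]
ee_rot: [33.3, 90.0, 49.7]
force: [-0.3, 1.4, 1.7]
gripper_width: 53.1
```

Call:
move_arm([
  [[-0.5,0,0],0,-0.5],
  [[-2,0,0],0,-0.5],
  [[-5,0,0],0,-0.5],
  [[-8,0,0],0,-0.5],
  [[-11,0,0],0,-0.5],
  [[-14,0,0],0,-0.5],
  [[-14,0,0],0,-0.5],
  [[-14,0,0],0,-0.5],
])

```text
time_s: 4.45
ee_pos: [577.4, 80.5, 221.5]
ee_rot: [169.5, 89.9, -174.1]
force: [-0.8, -0.1, -4.7]
gripper_width: 52.6
```

Run:
```python
from h import *
s=status.state();print(s["force"],s["torque"],s["gripper_width"])
plan((616.5,-125,222),102)
b=viewer.grab_frame("scene")
crop("",b,140,80,200,150,4,"pics/s2.png")
```

```text
[-0.78984961 -0.0533096  -4.66656335] [ 0.03382514 -0.00191324 -0.06983804] 52.55841823475308
shift cm [ -0.05 -20.82  -2.05] turn rad 0.077 tooly now 106.4 at [577.4  80.5 221.5]
```

View pics/s2.png

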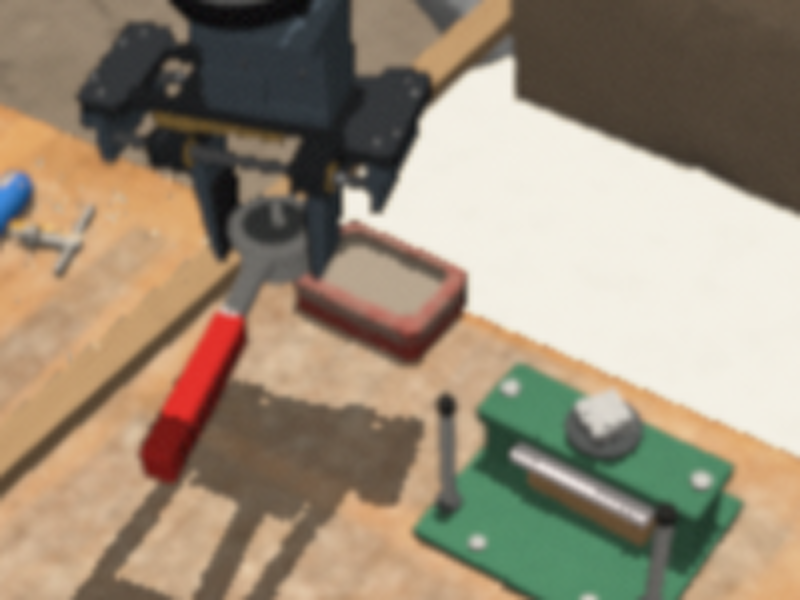

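The scene view shows the wrench held level by its head, with the handle clear. I'll carry it over the press.

Call:
move_arm([
  [[0,-2,0],0,-0.5],
  [[0,-5,0],0,-0.5],
  [[0,-9,-0.5],0.02,-0.5],
  [[0,-13,-1],0.04,-0.5],
  [[0,-16.5,-1.5],0.06,-0.5],
  [[0,-19,-2],0.077,-0.5],
  [[0,-20.4,-2.05],0.077,-0.5],
  [[0,-20.82,-2.05],0.077,-0.5],
  [[0,-20.82,-2.05],0.077,-0.5],
  [[0,-20.82,-2.05],0.077,-0.5],
  [[0,-20.82,-2.05],0.077,-0.5],
])

```text
time_s: 5.88
ee_pos: [617.3, -124.1, 222.6]
ee_rot: [69.1, 90.0, 81.2]
force: [0.4, 0.1, -4.3]
gripper_width: 52.9
```

Run:
```python
from meas import *
s=status.state();print(s["force"],s["torque"],s["qpos"])
plan((616.5,-125,205),102)
for n in("top","scene"):
    I=viewer.grab_frame(n); cv2.imwrite(f"pics/{n}3.png",cv2.cvtColor(I,cv2.COLOR_RGB2BGR))
    I=I.astype(int)
    m,c,a=seg(I,(I[:,:,0]>110)&(I[:,:,1]<70)&(I[:,:,2]<80),150,100,362,284); r=cv2.minAreaRect(cv2.findContours(m,0,1)[0][0]);print(n,"red",c,a,r)
    crop("",I.astype(np.uint8),200,60,200,150,4,f"pics/{n}3z.png")
```

```text
[ 0.4470157   0.13744823 -4.25827216] [ 0.06921002 -0.02215224  0.00750894] [-1.24141099e+01  2.59347253e+01  8.80458802e+01  1.37451817e-02
  6.60201841e+01 -1.14470909e+02]
shift cm [ 1.76 -0.07 -0.1 ] turn rad 0.001 tooly now 102.05 at [ 617.3 -124.1  222.6]
top red [219. 123.] 3 ((219.0, 123.0), (2.0, 0.0), 180.0)
scene red [274.7925 202.0625] 400 ((274.55633544921875, 202.48883056640625), (10.196048736572266, 44.76702117919922), 22.47943687438965)
```

View pics/top3z.png

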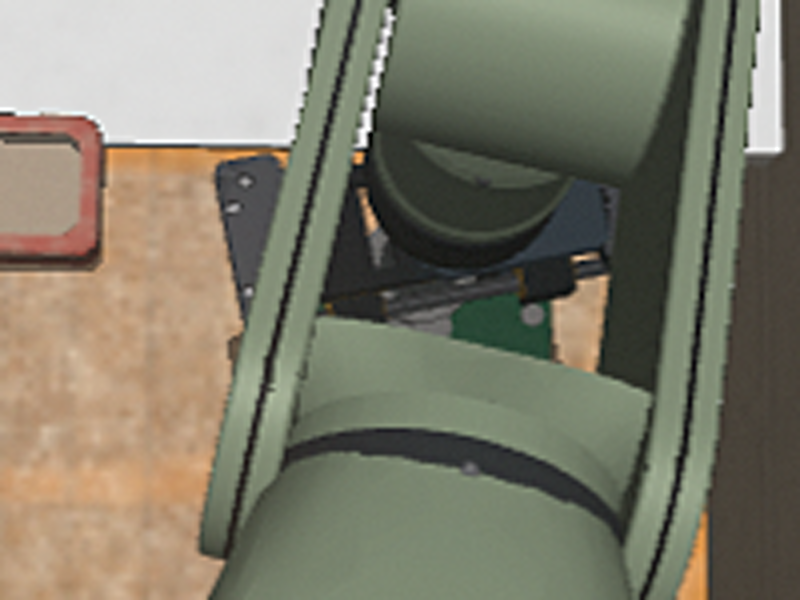

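View pics/scene3z.png

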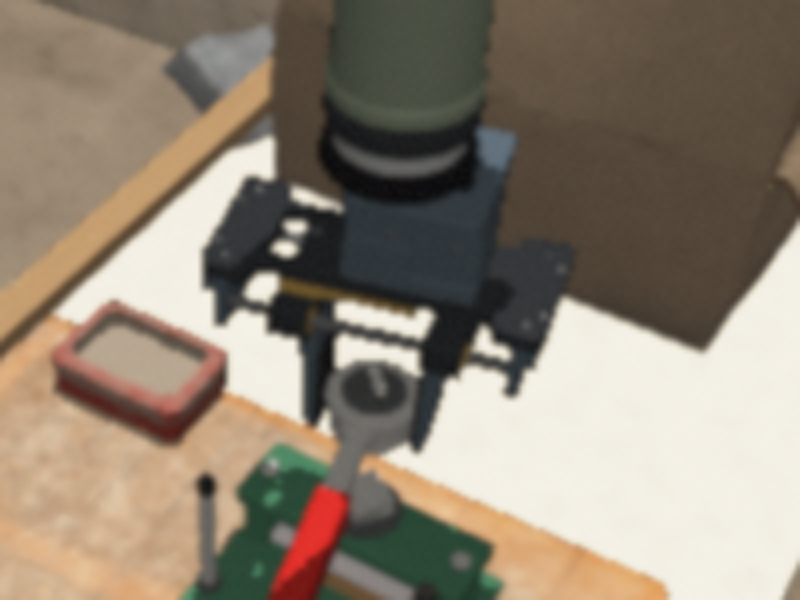

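Call:
move_arm([
  [[1.5,-0.07,-0.03],0,-0.5],
  [[3,-0.07,-0.03],0,-0.5],
  [[4,-0.07,-0.03],0,-0.5],
  [[4.6,-0.07,-0.03],0,-0.5],
  [[4.6,-0.07,-0.03],0,-0.5],
  [[4.6,-0.07,-0.03],0,-0.5],
])

```text
time_s: 6.72
ee_pos: [617.6, -125.7, 177.0]
ee_rot: [-20.6, 89.9, -8.7]
force: [-1.2, -0.1, -4.0]
gripper_width: 52.6
```

Run:
```python
from h import *
s=status.state();print(s["force"],s["torque"])
print(onz("scene",(292.6,157.1),168))
for n in("scene",):
    I=viewer.grab_frame(n); crop("",I,250,100,120,110,6,f"pics/{n}4z.png")
```

```text
[-1.20168256 -0.08944766 -4.02769282] [ 0.02506141 -0.03715811  0.03199663]
[ 615.66808867 -123.57986151  168.        ]
```

View pics/scene4z.png

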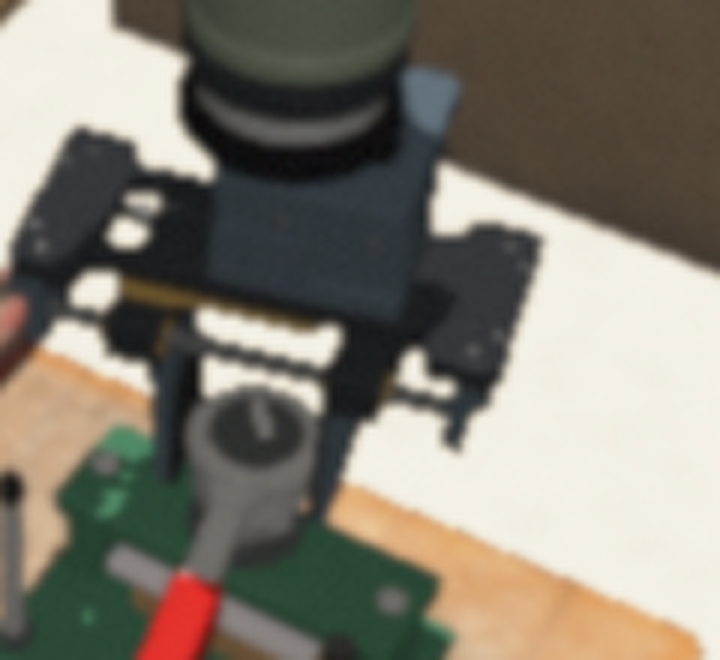

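The wrench head is directly over the screw head, with the lower edge around (240,545) in the crop. I'll lower it gently.

Call:
move_arm([
  [[0.3,0.03,0],0,-0.5],
  [[0.5,0.03,0],0,-0.5],
  [[0.7,0.03,0],0,-0.5],
  [[0.8,0.03,0],0,-0.5],
  [[0.9,0.03,0],0,-0.5],
  [[0.9,0.03,0],0,-0.5],
])

```text
time_s: 7.52
ee_pos: [617.2, -125.3, 167.4]
ee_rot: [129.3, 90.0, 141.3]
force: [-0.1, -0.2, -3.5]
gripper_width: 52.5
```

Call:
move_arm([
  [[0.2,0,0],0,-0.5],
  [[0.4,0,0],0,-0.5],
  [[0.6,0,0],0,-0.5],
  [[0.7,0,0],0,-0.5],
  [[0.8,0,0],0,-0.5],
  [[0.8,0,0],0,-0.5],
])

```text
time_s: 8.28
ee_pos: [617.2, -125.3, 159.5]
ee_rot: [104.6, 90.0, 116.6]
force: [-0.5, -0.5, -4.6]
gripper_width: 52.6
```

Call:
move_arm([
  [[0.15,0,0],0,-0.5],
  [[0.25,0,0],0,-0.5],
  [[0.35,0,0],0,-0.5],
  [[0.4,0,0],0,-0.5],
  [[0.45,0,0],0,-0.5],
  [[0.45,0,0],0,-0.5],
])

```text
time_s: 9.02
ee_pos: [617.3, -125.3, 155.7]
ee_rot: [-11.2, 90.0, 0.8]
force: [-1.8, 0.7, 0.8]
gripper_width: 52.5
```

Contact came at TCP z 155.7, against 155.6 expected for a seated wrench. I'll release and lift.

Call:
move_arm([
  [[0,0,0],0,0.2],
  [[0,0,0],0,0.6],
  [[0,0,0],0,0.8],
  [[-1,0,0],0,0.8],
  [[-3,0,0],0,0.8],
  [[-5,0,0],0,0.8],
  [[-7,0,0],0,0.6],
  [[-9,0,-7],0,0.4],
  [[-9,0,-13],0,0.4],
  [[-9,0,-14.5],0,0.2],
  [[-9,0,-14.5],0,0.2],
  [[-9,0,-14.5],0,0.2],
])

```text
time_s: 10.52
ee_pos: [476.5, -155.6, 245.7]
ee_rot: [-22.5, 89.9, -10.5]
force: [0.3, 0.1, -0.5]
gripper_width: 54.6
```

Run:
```python
from meas import *
s=status.state();print(s["force"],s["torque"],s["qpos"],s["ee_rot"])
for n in("top","scene"):
    I=viewer.grab_frame(n); cv2.imwrite(f"pics/{n}5.png",cv2.cvtColor(I,cv2.COLOR_RGB2BGR))
    crop("",I,200,80,180,150,4.4,f"pics/{n}5z.png")
```

```text
[ 0.25525474  0.07053267 -0.49397835] [ 0.03247873 -0.00235678  0.01890609] [-1.94027641e+01  1.37517936e+01  1.03304132e+02  2.21344889e-02
  6.28189173e+01 -1.21401571e+02] [-22.45092538  89.87330175 -10.46220834]
```

View pics/top5z.png

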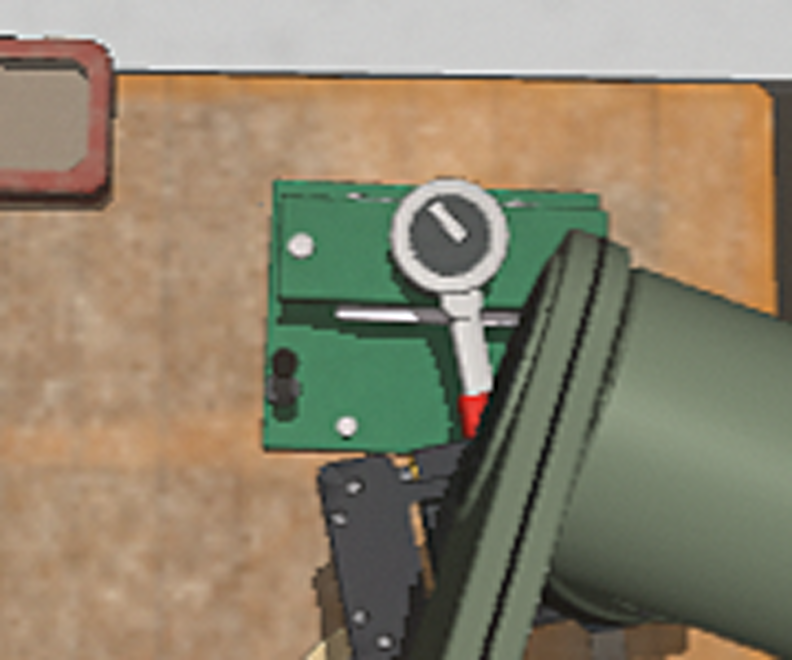

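View pics/scene5z.png

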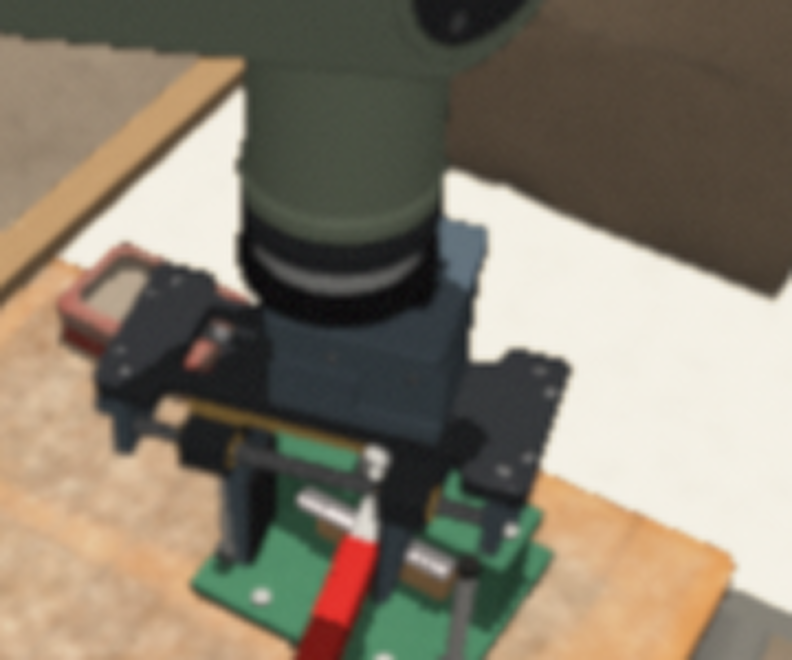

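Run:
```python
from h import *
c=onz("top",((450.5)/4.4-.5+200,(236.5)/4.4-.5+80),101);print(c)
th=np.radians(192)
for ax in(c[:2],(616.8,-125)): plan((ax[0]+145*np.cos(th),ax[1]+145*np.sin(th),145),102)
```

```text
[ 616.54782897 -124.807818    101.        ]
shift cm [10.01  0.08 -0.18] turn rad 0.0 tooly now 102.03 at [ 476.6 -155.4  245.1]
shift cm [10.01  0.06 -0.16] turn rad 0.0 tooly now 102.03 at [ 476.6 -155.4  245.1]
```

The top view shows the wrench head centred at (302,133), which is (616.5,-124.8) and on the screw axis, with the handle at about 192°. I'll descend astride the grip.

Call:
move_arm([
  [[3,0.06,-0.16],0,0.2],
  [[6,0.06,-0.16],0,0.2],
  [[8,0.06,-0.16],0,0.2],
  [[9.5,0.06,-0.16],0,0.2],
  [[10,0.06,-0.16],0,0.2],
  [[10,0.06,-0.16],0,0],
  [[10,0.06,-0.16],0,-0.3],
  [[10,0.06,-0.16],0,-0.43],
  [[10,0.06,-0.16],0,-0.43],
  [[10,0.06,-0.16],0,-0.43],
], force=10)

```text
time_s: 11.88
ee_pos: [473.7, -155.2, 145.2]
ee_rot: [-19.5, 90.0, -7.5]
force: [0.6, -0.1, 0.7]
gripper_width: 26.1
```

Joint 6 would come within a fraction of a degree of its limit on the back swing. I'll lift and flip the gripper half a turn first.

Call:
move_arm([
  [[-2,0,0],0,0],
  [[-5,0,0],0,0.2],
  [[-6,0,0],0.18,0.2],
  [[-6,0,0],0.36,0.2],
  [[-6,0,0],0.54,0.2],
  [[-6,0,0],0.72,0.2],
  [[-6,0,0],0.9,0.2],
  [[-6,0,0],1.08,0.2],
  [[-6,0,0],1.26,0.2],
  [[-6,0,0],1.44,0.2],
  [[-6,0,0],1.62,0.2],
  [[-6,0,0],1.8,0.2],
  [[-6,0,0],1.98,0.2],
  [[-6,0,0],2.16,0.2],
  [[-6,0,0],2.34,0.2],
  [[-6,0,0],2.52,0.2],
  [[-6,0,0],2.7,0.2],
  [[-6,0,0],2.88,0.2],
  [[-6,0,0],3.06,0.2],
  [[-6,0,0],3.1416,0.2],
])

```text
time_s: 14.38
ee_pos: [473.6, -155.2, 205.1]
ee_rot: [-126.3, 90.0, 65.5]
force: [0.4, -0.3, 0.0]
gripper_width: 54.8
```

Call:
move_arm([
  [[0,0,0],0,0.2],
  [[0,0,0],0,0.2],
  [[0,0,0],0,0.2],
])

```text
time_s: 14.75
ee_pos: [473.6, -155.2, 205.0]
ee_rot: [-96.1, 90.0, 95.9]
force: [0.3, 0.2, 0.5]
gripper_width: 54.5
```

Run:
```python
from h import *
th=np.radians(192);print(status.state()["qpos"])
plan((616.6+145*np.cos(th),-124.9+145*np.sin(th),145),102)
```

```text
[-1.94670902e+01  1.58413242e+01  1.06988877e+02  6.97854258e-03
  5.71725780e+01  5.85079295e+01]
shift cm [ 6.    0.01 -0.11] turn rad 0.0 tooly now -77.98 at [ 473.6 -155.2  205. ]
```

Now I'll descend, close to about 26 mm, and swing back anticlockwise to about 214°. With the tool flipped that means y +, z −, turn −.

Call:
move_arm([
  [[3,0,-0.1],0,0.2],
  [[5,0,-0.1],0,0.2],
  [[6,0,-0.1],0,0],
  [[6,0,-0.1],0,-0.3],
  [[6,0,-0.1],0,-0.43],
  [[6,0,-0.1],0,-0.43],
  [[6,0,-0.1],0,-0.43],
])

```text
time_s: 15.62
ee_pos: [474.8, -155.0, 145.5]
ee_rot: [154.6, 89.9, -13.5]
force: [-0.5, -0.4, -0.6]
gripper_width: 26.1
```

Call:
move_arm([
  [[0,0.87,-0.03],-0.06,-0.43],
  [[0,1.88,-0.12],-0.13,-0.43],
  [[0,2.88,-0.29],-0.2,-0.43],
  [[0,3.87,-0.53],-0.27,-0.43],
  [[0,4.7,-0.78],-0.33,-0.43],
  [[0,5.38,-1.04],-0.38,-0.43],
  [[0,5.38,-1.04],-0.38,-0.43],
])

```text
time_s: 16.5
ee_pos: [496.2, -205.8, 145.2]
ee_rot: [132.5, 90.0, -13.8]
force: [0.7, -1.0, -0.1]
gripper_width: 25.8
```

```bash
cat >> h.py <<'E'
AX=np.array([616.6,-124.9])
def hs():
    s=status.state();d=np.array(s["ee_pos"])[:2]-AX
    M=R.from_euler("xyz",s["ee_rot"],degrees=True).as_matrix();t=np.arctan2(d[1],d[0]);e=np.array([-np.sin(t),np.cos(t)])
    f=np.array(s["force"]); print("t",round(s["time_s"],2),"ang",round(np.degrees(t)%360,2),"r",round(np.hypot(*d),2),"z",round(s["ee_pos"][2],1),"tooly",round(np.degrees(np.arctan2(M[1,1],M[0,1])),2),"Ftan(ccw+)",round(f[:2]@e,2),"Fr",round(f[:2]@d/np.hypot(*d),2),"Fz",round(f[2],2),"Mz",round(s["torque"][2],3))
E
python3 -c "
from h import *
hs()
a=viewer.grab_frame('scene');crop('',a,200,80,180,150,4.4,'pics/s6.png')"
```

```text
t 16.5 ang 213.9 r 145.01 z 145.2 tooly -56.3 Ftan(ccw+) 1.21 Fr 0.01 Fz -0.09 Mz -0.031
```

View pics/s6.png

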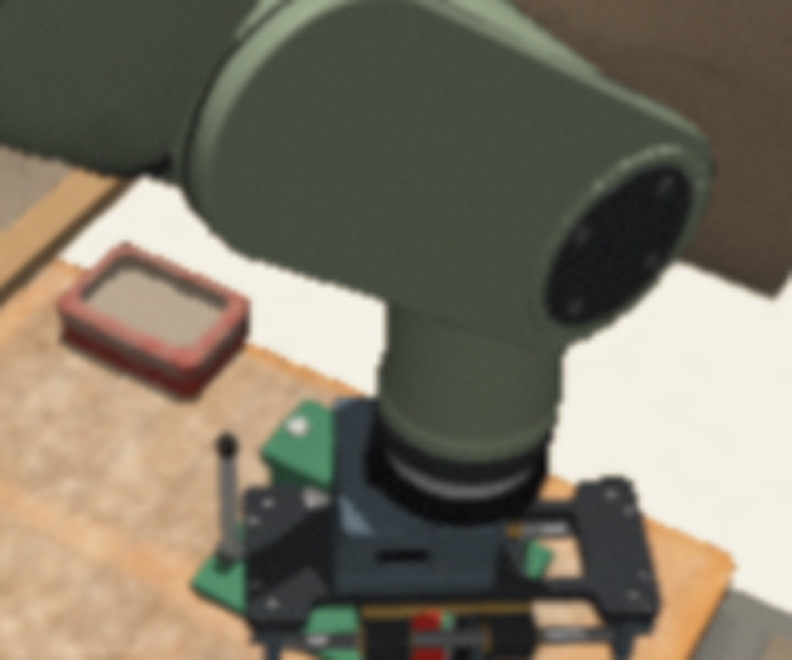

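Both fingers are astride the grip, seen at about (430,630). First clockwise stroke, in two halves.

Call:
move_arm([
  [[0,-1.16,-0.05],0.08,-0.43],
  [[0,-2.45,-0.21],0.17,-0.43],
  [[0,-3.73,-0.49],0.26,-0.43],
  [[0,-4.97,-0.88],0.35,-0.43],
  [[0,-6.18,-1.38],0.44,-0.43],
  [[0,-7.33,-1.99],0.53,-0.43],
  [[0,-8.42,-2.7],0.62,-0.43],
])

```text
time_s: 17.42
ee_pos: [471.7, -120.6, 145.4]
ee_rot: [124.9, 89.9, -57.0]
force: [0.9, -3.2, -0.2]
gripper_width: 25.9
```

```bash
python3 -c "
from h import *
hs()"
```

```text
t 17.43 ang 178.29 r 145.0 z 145.4 tooly -91.92 Ftan(ccw+) 3.17 Fr -1.02 Fz -0.16 Mz 0.051
```

Call:
move_arm([
  [[0,-1.3,-0.06],0.09,-0.43],
  [[0,-2.6,-0.23],0.18,-0.43],
  [[0,-3.87,-0.53],0.27,-0.43],
  [[0,-5.11,-0.93],0.36,-0.43],
  [[0,-6.31,-1.44],0.45,-0.43],
  [[0,-7.45,-2.06],0.54,-0.43],
  [[0,-8.54,-2.78],0.63,-0.43],
])

```text
time_s: 18.3
ee_pos: [502.0, -36.2, 145.2]
ee_rot: [134.7, 89.9, -83.3]
force: [0.1, -4.5, -0.1]
gripper_width: 26.2
```

```bash
python3 -c "
from h import *
hs()
for n in('top','scene'):
    a=viewer.grab_frame(n);crop('',a,200,80,180,150,4.4,f'pics/{n}7.png')"
```

```text
t 18.3 ang 142.27 r 144.91 z 145.2 tooly -127.99 Ftan(ccw+) 3.5 Fr -2.81 Fz -0.09 Mz 0.039
```

View pics/top7.png

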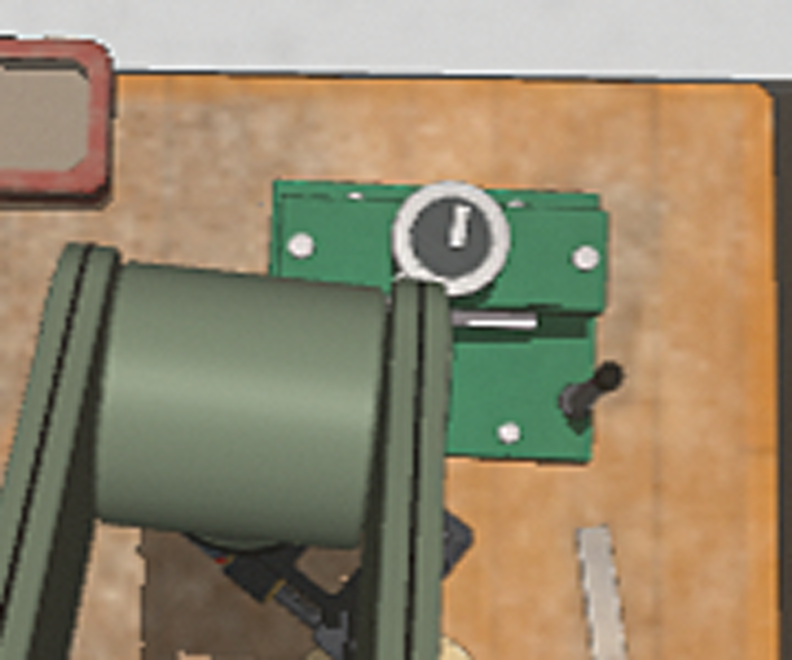

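View pics/scene7.png

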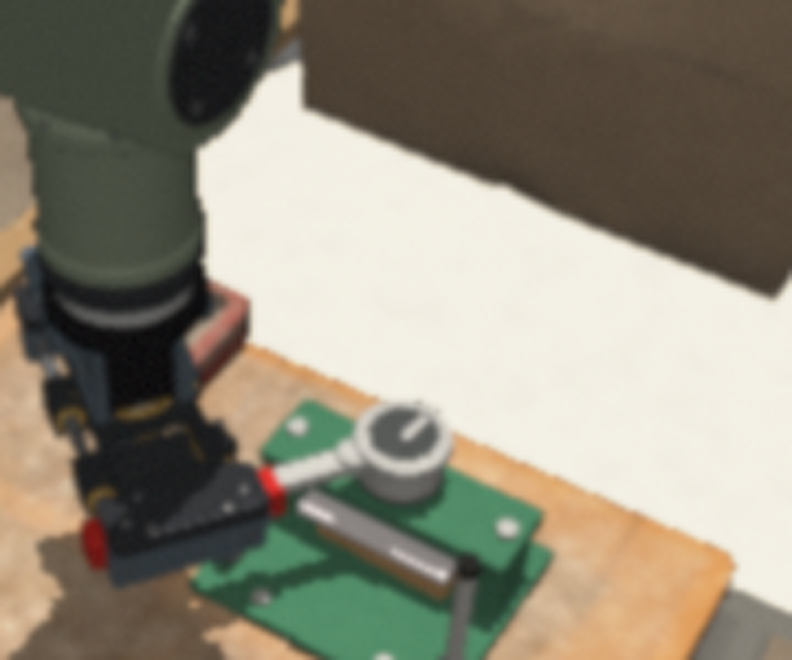

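The stroke ran freely at about 3.5–4 N, and the wrench head is still centred and down. Return slip.

Call:
move_arm([
  [[0,1.45,-0.07],-0.1,-0.43],
  [[0,2.88,-0.29],-0.2,-0.43],
  [[0,4.29,-0.65],-0.3,-0.43],
  [[0,5.65,-1.14],-0.4,-0.43],
  [[0,6.95,-1.78],-0.5,-0.43],
  [[0,8.19,-2.53],-0.6,-0.43],
  [[0,9.34,-3.41],-0.7,-0.43],
  [[0,10.4,-4.4],-0.8,-0.43],
  [[0,11.36,-5.49],-0.9,-0.43],
  [[0,12.2,-6.67],-1,-0.43],
  [[0,12.92,-7.92],-1.1,-0.43],
  [[0,13.51,-9.25],-1.2,-0.43],
  [[0,13.76,-9.93],-1.25,-0.43],
  [[0,13.76,-9.93],-1.25,-0.43],
])

```text
time_s: 20.15
ee_pos: [495.8, -205.7, 145.0]
ee_rot: [-123.7, 90.0, 90.1]
force: [-0.2, -0.1, 0.3]
gripper_width: 26.1
```

```bash
python3 -c "
from h import *
hs()
a=viewer.grab_frame('top');crop('',a,200,80,180,150,4.4,'pics/top8.png')"
```

```text
t 20.15 ang 213.77 r 145.37 z 145.0 tooly -56.28 Ftan(ccw+) -0.05 Fr 0.26 Fz 0.32 Mz -0.016
```

View pics/top8.png

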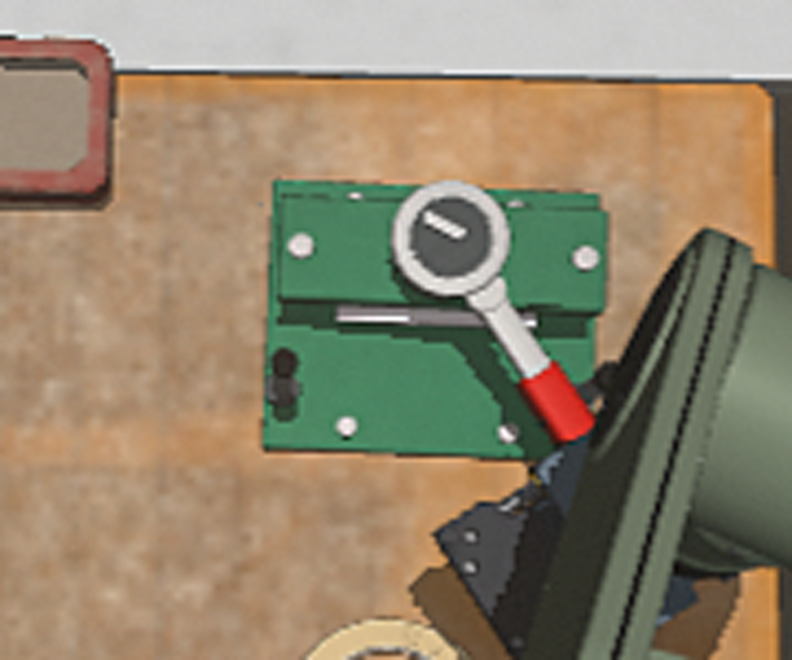

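Call:
move_arm([
  [[0,-0.72,-0.02],0.05,-0.43],
  [[0,-1.45,-0.07],0.1,-0.43],
  [[0,-2.17,-0.16],0.15,-0.43],
  [[0,-2.88,-0.29],0.2,-0.43],
])

```text
time_s: 20.7
ee_pos: [481.8, -179.4, 145.1]
ee_rot: [-57.6, 90.0, 144.6]
force: [-0.2, -1.0, 0.1]
gripper_width: 25.7
```

Call:
move_arm([
  [[0,-0.72,-0.02],0.05,-0.43],
  [[0,-1.45,-0.07],0.1,-0.43],
])

```text
time_s: 20.95
ee_pos: [477.2, -165.8, 145.2]
ee_rot: [166.3, 90.0, 2.8]
force: [1.1, -0.2, 0.5]
gripper_width: 26.4
```

```bash
python3 -c "
from h import *
hs()"
```

```text
t 20.95 ang 196.34 r 145.29 z 145.2 tooly -73.53 Ftan(ccw+) 0.54 Fr -0.98 Fz 0.47 Mz 0.034
```

Call:
move_arm([
  [[0,-0.72,-0.02],0.05,-0.43],
  [[0,-1.45,-0.07],0.1,-0.43],
])

```text
time_s: 21.2
ee_pos: [474.0, -151.9, 145.3]
ee_rot: [142.2, 89.9, -27.1]
force: [0.6, -2.2, -0.2]
gripper_width: 26.4
```

Call:
move_arm([
  [[0,-0.72,-0.02],0.05,-0.43],
  [[0,-1.45,-0.07],0.1,-0.43],
])

```text
time_s: 21.45
ee_pos: [472.1, -138.0, 145.4]
ee_rot: [128.5, 89.9, -46.4]
force: [0.9, -3.5, 0.6]
gripper_width: 26.0
```

```bash
python3 -c "
from h import *
hs()"
```

```text
t 21.45 ang 185.19 r 145.07 z 145.4 tooly -84.94 Ftan(ccw+) 3.58 Fr -0.62 Fz 0.62 Mz 0.069
```

Call:
move_arm([
  [[0,-0.72,-0.02],0.05,-0.43],
  [[0,-1.45,-0.07],0.1,-0.43],
])

```text
time_s: 21.7
ee_pos: [471.6, -123.5, 145.4]
ee_rot: [136.9, 89.9, -43.7]
force: [1.0, -3.7, -0.5]
gripper_width: 26.0
```

Call:
move_arm([
  [[0,-0.72,-0.02],0.05,-0.43],
  [[0,-1.45,-0.07],0.1,-0.43],
])

```text
time_s: 21.95
ee_pos: [472.5, -109.1, 145.4]
ee_rot: [143.5, 89.9, -42.9]
force: [1.4, -4.0, -0.9]
gripper_width: 26.1
```

```bash
python3 -c "
from h import *
hs()"
```

```text
t 21.95 ang 173.72 r 144.98 z 145.4 tooly -96.4 Ftan(ccw+) 3.79 Fr -1.79 Fz -0.85 Mz 0.066
```

Call:
move_arm([
  [[0,-0.72,-0.02],0.05,-0.43],
  [[0,-1.45,-0.07],0.1,-0.43],
])

```text
time_s: 22.2
ee_pos: [474.8, -94.7, 145.4]
ee_rot: [150.0, 89.9, -42.1]
force: [1.0, -3.6, -0.6]
gripper_width: 26.0
```

Call:
move_arm([
  [[0,-0.72,-0.02],0.05,-0.43],
  [[0,-1.45,-0.07],0.1,-0.43],
])

```text
time_s: 22.45
ee_pos: [478.6, -80.8, 145.4]
ee_rot: [155.7, 89.9, -42.1]
force: [2.0, -5.5, -0.7]
gripper_width: 26.1
```

```bash
python3 -c "
from h import *
hs()"
```

```text
t 22.45 ang 162.26 r 144.88 z 145.4 tooly -107.85 Ftan(ccw+) 4.67 Fr -3.55 Fz -0.7 Mz 0.061
```

Call:
move_arm([
  [[0,-0.4,-0.01],0.027,-0.43],
  [[0,-0.72,-0.02],0.05,-0.43],
])

```text
time_s: 22.7
ee_pos: [481.0, -73.8, 145.3]
ee_rot: [167.3, 89.9, -33.4]
force: [1.3, -4.7, -0.2]
gripper_width: 25.8
```

```bash
python3 -c "
from h import *
hs()"
```

```text
t 22.7 ang 159.36 r 144.94 z 145.3 tooly -110.7 Ftan(ccw+) 3.95 Fr -2.85 Fz -0.15 Mz 0.092
```

Call:
move_arm([
  [[0,-0.4,-0.01],0.027,-0.43],
  [[0,-0.72,-0.02],0.05,-0.43],
])

```text
time_s: 22.95
ee_pos: [483.4, -66.9, 145.0]
ee_rot: [49.2, 90.0, -154.4]
force: [1.9, -4.1, -0.1]
gripper_width: 26.0
```

```bash
python3 -c "
from h import *
hs()"
```

```text
t 22.95 ang 156.47 r 145.28 z 145.0 tooly -113.61 Ftan(ccw+) 3.04 Fr -3.35 Fz -0.1 Mz 0.045
```

Call:
move_arm([
  [[0,-0.72,-0.02],0.05,-0.43],
  [[0,-1.45,-0.07],0.1,-0.43],
])

```text
time_s: 23.2
ee_pos: [489.7, -53.8, 144.9]
ee_rot: [38.2, 90.0, -171.2]
force: [0.8, -4.1, -0.2]
gripper_width: 26.1
```

```bash
python3 -c "
from h import *
hs()"
```

```text
t 23.2 ang 150.75 r 145.44 z 144.9 tooly -119.4 Ftan(ccw+) 3.21 Fr -2.68 Fz -0.23 Mz 0.109
```

Call:
move_arm([
  [[0,-0.72,-0.02],0.05,-0.43],
  [[0,-1.45,-0.07],0.1,-0.43],
])

```text
time_s: 23.45
ee_pos: [497.1, -41.6, 144.8]
ee_rot: [51.3, 89.9, -163.8]
force: [0.5, -6.2, -0.4]
gripper_width: 26.1
```

```bash
python3 -c "
from h import *
hs()
a=viewer.grab_frame('scene');crop('',a,230,150,120,90,6.5,'pics/s9.png')"
```

```text
t 23.45 ang 145.12 r 145.65 z 144.8 tooly -125.1 Ftan(ccw+) 4.78 Fr -3.9 Fz -0.39 Mz 0.076
```

View pics/s9.png

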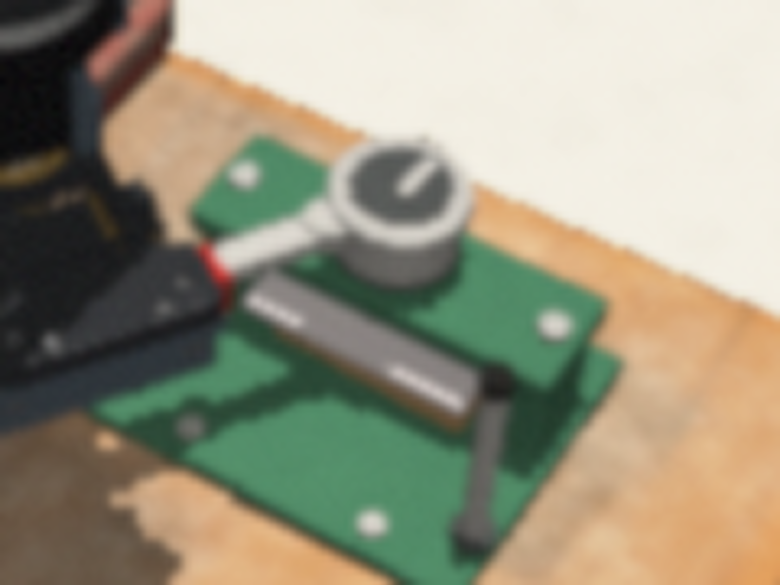

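Call:
move_arm([
  [[0,-0.3,0],0.02,-0.43],
  [[0,-0.58,-0.01],0.04,-0.43],
])

```text
time_s: 23.75
ee_pos: [500.2, -37.3, 144.8]
ee_rot: [60.3, 89.9, -156.9]
force: [-0.3, -6.8, -0.0]
gripper_width: 26.0
```

```bash
sed -i 's/^    f=np.array(s\["force"\]);/    f=np.array(s["force"]); print("M",round(np.hypot(*d)*(f[:2]@e)\/1000+s["torque"][2],3),end=" ");/' h.py; python3 -c "
from h import *
hs()"
```

```text
M 0.936 t 23.75 ang 143.04 r 145.65 z 144.8 tooly -127.27 Ftan(ccw+) 5.66 Fr -3.87 Fz -0.02 Mz 0.112
```

Call:
move_arm([
  [[0,-0.3,0],0.02,-0.43],
  [[0,-0.58,-0.01],0.04,-0.43],
])

```text
time_s: 24.0
ee_pos: [503.6, -33.0, 144.7]
ee_rot: [68.0, 89.8, -151.5]
force: [-0.5, -7.4, 0.2]
gripper_width: 26.0
```

```bash
python3 -c "
from h import *
hs()"
```

```text
M 1.025 t 24.0 ang 140.88 r 145.59 z 144.7 tooly -129.55 Ftan(ccw+) 6.09 Fr -4.27 Fz 0.22 Mz 0.139
```

Call:
move_arm([
  [[0,-0.2,0],0.014,-0.43],
  [[0,-0.36,0],0.025,-0.43],
])

```text
time_s: 24.25
ee_pos: [505.8, -30.5, 144.7]
ee_rot: [72.4, 89.8, -148.5]
force: [-0.1, -8.9, 0.3]
gripper_width: 25.9
```

```bash
python3 -c "
from h import *
hs()"
```

```text
M 1.085 t 24.25 ang 139.56 r 145.58 z 144.7 tooly -130.96 Ftan(ccw+) 6.8 Fr -5.68 Fz 0.27 Mz 0.095
```

Call:
move_arm([
  [[0,0,0],0,-0.43],
])

```text
time_s: 24.38
ee_pos: [505.8, -30.4, 144.6]
ee_rot: [71.4, 89.8, -149.6]
force: [-1.4, -7.1, 0.6]
gripper_width: 25.8
```

```bash
python3 -c "
from h import *
hs()
a=viewer.grab_frame('scene');crop('',a,230,150,120,90,6.5,'pics/s10.png');hs()
a=viewer.grab_frame('top');crop('',a,240,80,120,90,6.5,'pics/t10.png');hs()"
```

```text
M 1.032 t 24.38 ang 139.55 r 145.59 z 144.6 tooly -130.94 Ftan(ccw+) 6.32 Fr -3.49 Fz 0.65 Mz 0.112
M 1.023 t 24.43 ang 139.55 r 145.6 z 144.7 tooly -130.94 Ftan(ccw+) 6.54 Fr -4.21 Fz 1.16 Mz 0.071
M 1.043 t 24.48 ang 139.57 r 145.59 z 144.6 tooly -130.95 Ftan(ccw+) 6.41 Fr -4.3 Fz -0.17 Mz 0.109
```

View pics/s10.png

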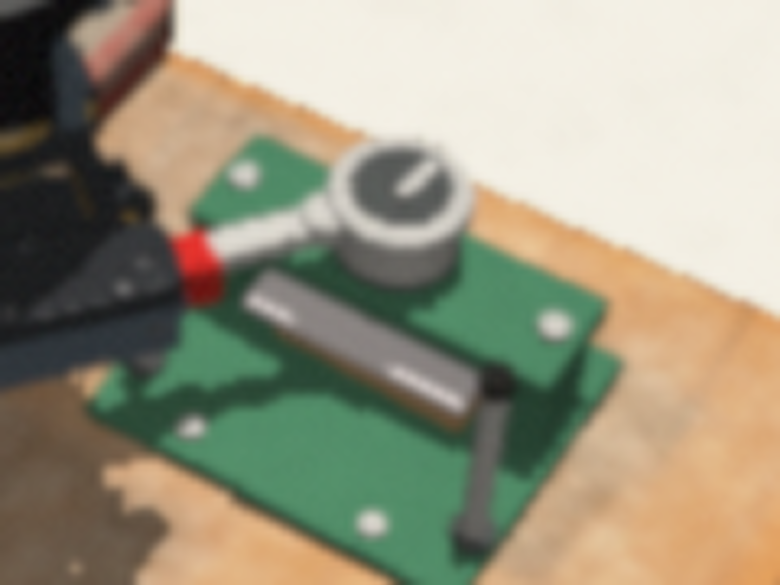

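View pics/t10.png

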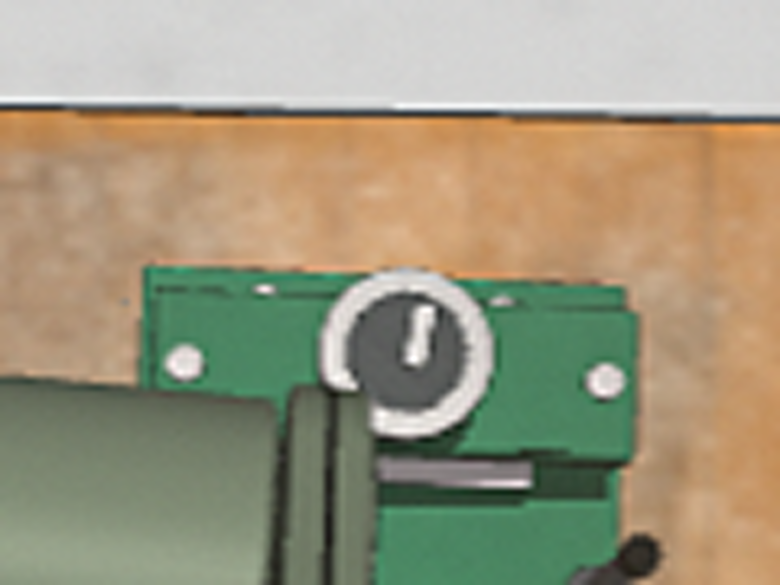

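The moment has risen from about 0.6 to 1.04 N m, which is about 7.2 N at 145 mm. I'll make one more small nudge toward 8 N, still short of the post.

Call:
move_arm([
  [[0,-0.2,0],0.014,-0.43],
  [[0,-0.36,0],0.025,-0.43],
  [[0,-0.36,0],0.025,-0.43],
])

```text
time_s: 24.85
ee_pos: [508.1, -27.9, 144.6]
ee_rot: [74.7, 89.8, -147.6]
force: [-0.7, -7.0, -0.0]
gripper_width: 26.3
```

```bash
python3 -c "
from h import *
hs()
a=viewer.grab_frame('scene');hs();a=viewer.grab_frame('scene');hs()"
```

```text
M 0.947 t 24.85 ang 138.2 r 145.57 z 144.6 tooly -132.37 Ftan(ccw+) 5.66 Fr -4.17 Fz -0.0 Mz 0.123
M 1.114 t 24.9 ang 138.21 r 145.55 z 144.6 tooly -132.37 Ftan(ccw+) 6.68 Fr -4.49 Fz -0.26 Mz 0.142
M 1.055 t 24.95 ang 138.21 r 145.56 z 144.6 tooly -132.37 Ftan(ccw+) 6.17 Fr -5.49 Fz -0.46 Mz 0.156
```

```bash
python3 -c "
from h import *
a=viewer.grab_frame('scene');crop('',a,220,150,120,90,6.5,'pics/s11.png')
a=viewer.grab_frame('top');crop('',a,200,80,180,150,4.4,'pics/t11.png');hs()
from h import proj
for ang in(138,142,146,150):
    t=np.radians(ang);p=proj('scene',[[616.6+70*np.cos(t),-124.9+70*np.sin(t),97],[616.6,-124.9,101]]);print(ang,((p-[220,150]+.5)*6.5-.5).round(0).tolist())
"
```

```text
M 1.074 t 25.05 ang 138.22 r 145.54 z 144.6 tooly -132.37 Ftan(ccw+) 6.32 Fr -5.11 Fz 0.02 Mz 0.154
138 [[280.0, 229.0], [466.0, 181.0]]
142 [[285.0, 238.0], [466.0, 181.0]]
146 [[290.0, 248.0], [466.0, 181.0]]
150 [[296.0, 257.0], [466.0, 181.0]]
```

View pics/s11.png

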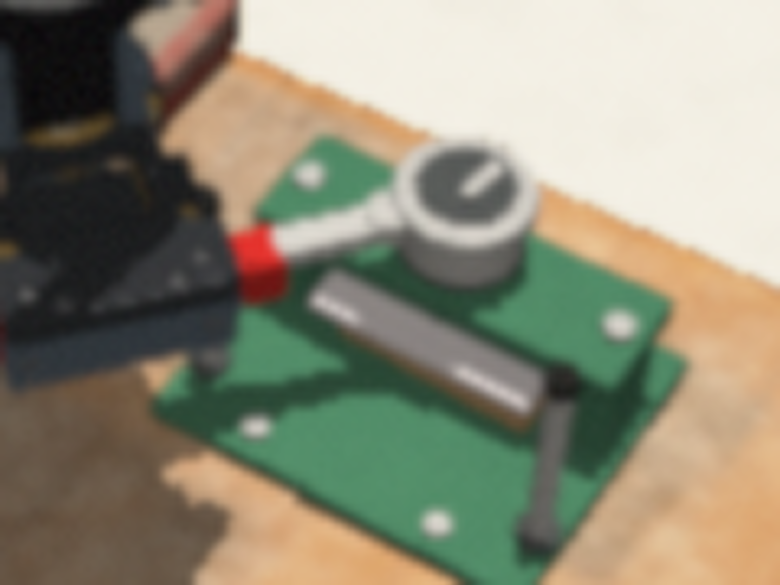

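View pics/t11.png

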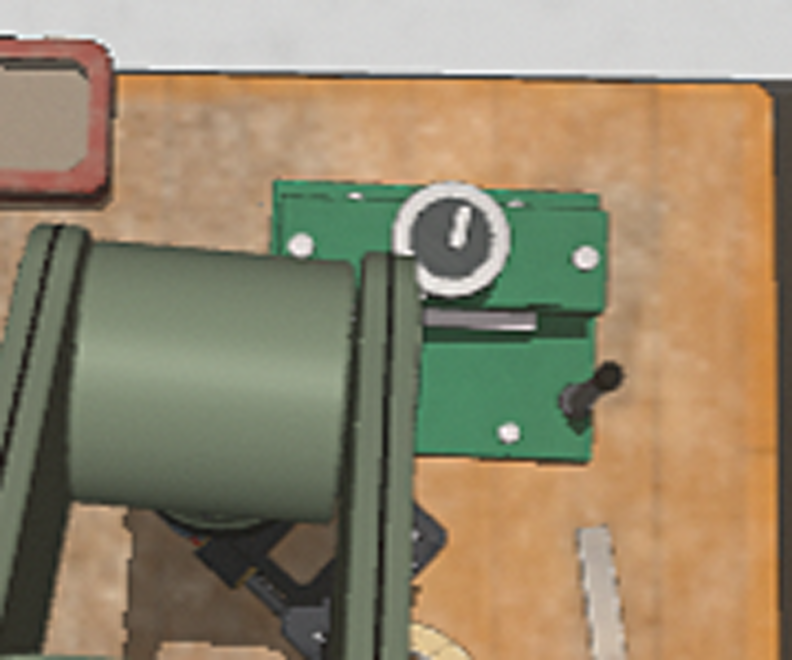

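The handle visually follows the tool, at about 141°. The wrench moment averages about 1.06 N m, or 7.3 N at 145 mm. I'll slip back and push again well away from the post, to confirm the stiffness comes from the wood and not the post.

Call:
move_arm([
  [[0,1.45,-0.07],-0.1,-0.43],
  [[0,2.88,-0.29],-0.2,-0.43],
  [[0,4.29,-0.65],-0.3,-0.43],
  [[0,5.65,-1.14],-0.4,-0.43],
  [[0,6.95,-1.78],-0.5,-0.43],
  [[0,8.19,-2.53],-0.6,-0.43],
  [[0,9.34,-3.41],-0.7,-0.43],
  [[0,10.4,-4.4],-0.8,-0.43],
  [[0,11.36,-5.49],-0.9,-0.43],
  [[0,11.36,-5.49],-0.9,-0.43],
  [[0,11.36,-5.49],-0.9,-0.43],
])

```text
time_s: 26.42
ee_pos: [472.7, -147.1, 144.8]
ee_rot: [-63.1, 89.9, 125.9]
force: [-0.2, 0.0, -0.6]
gripper_width: 26.0
```

```bash
python3 -c "
from h import *
hs()"
```

```text
M 0.003 t 26.43 ang 188.77 r 145.61 z 144.8 tooly -80.98 Ftan(ccw+) -0.07 Fr 0.17 Fz -0.6 Mz 0.014
```

Call:
move_arm([
  [[0,-0.72,-0.02],0.05,-0.43],
  [[0,-1.45,-0.07],0.1,-0.43],
  [[0,-2.17,-0.16],0.15,-0.43],
  [[0,-2.88,-0.29],0.2,-0.43],
])

```text
time_s: 26.92
ee_pos: [471.1, -117.9, 145.0]
ee_rot: [-47.8, 90.0, 129.8]
force: [-0.7, -0.5, -0.7]
gripper_width: 26.1
```

```bash
python3 -c "
from h import *
hs()"
```

```text
M 0.019 t 26.93 ang 177.26 r 145.69 z 145.0 tooly -92.47 Ftan(ccw+) 0.53 Fr 0.67 Fz -0.72 Mz -0.059
```

Now fine 0.04–0.05 rad steps, reading each one.

Call:
move_arm([
  [[0,-0.36,0],0.025,-0.43],
  [[0,-0.72,-0.02],0.05,-0.43],
])

```text
time_s: 27.18
ee_pos: [471.6, -111.3, 145.0]
ee_rot: [-24.0, 90.0, 150.7]
force: [-0.4, -0.1, -0.6]
gripper_width: 25.9
```

Call:
move_arm([
  [[0,-0.36,0],0.025,-0.43],
  [[0,-0.72,-0.02],0.05,-0.43],
])

```text
time_s: 27.42
ee_pos: [472.7, -104.4, 145.0]
ee_rot: [-122.6, 90.0, 49.3]
force: [-1.0, -0.9, -0.6]
gripper_width: 26.0
```

```bash
python3 -c "
from h import *
hs()"
```

```text
M 0.192 t 27.43 ang 171.89 r 145.31 z 145.0 tooly -98.16 Ftan(ccw+) 1.05 Fr 0.86 Fz -0.56 Mz 0.039
```

Call:
move_arm([
  [[0,-0.3,0],0.02,-0.43],
  [[0,-0.58,-0.01],0.04,-0.43],
])

```text
time_s: 27.68
ee_pos: [473.9, -98.8, 145.1]
ee_rot: [-175.9, 90.0, -6.4]
force: [0.5, 0.4, -0.1]
gripper_width: 26.1
```

```bash
python3 -c "
from h import *
hs()"
```

```text
M -0.058 t 27.68 ang 169.62 r 145.04 z 145.1 tooly -100.44 Ftan(ccw+) -0.44 Fr -0.42 Fz -0.06 Mz 0.006
```

Call:
move_arm([
  [[0,-0.3,0],0.02,-0.43],
  [[0,-0.44,-0.01],0.03,-0.43],
])

```text
time_s: 27.92
ee_pos: [474.7, -94.5, 145.1]
ee_rot: [169.5, 90.0, -22.6]
force: [1.2, -1.5, 0.4]
gripper_width: 26.0
```

```bash
python3 -c "
from h import *
hs()"
```

```text
M 0.22 t 27.93 ang 167.9 r 145.07 z 145.1 tooly -102.11 Ftan(ccw+) 1.21 Fr -1.49 Fz 0.4 Mz 0.045
```

Call:
move_arm([
  [[0,-0.22,0],0.015,-0.43],
  [[0,-0.44,-0.01],0.03,-0.43],
])

```text
time_s: 28.18
ee_pos: [475.7, -90.3, 145.1]
ee_rot: [161.0, 90.0, -32.8]
force: [0.3, -2.5, -0.4]
gripper_width: 26.1
```

```bash
python3 -c "
from h import *
hs()"
```

```text
M 0.372 t 28.18 ang 166.21 r 145.06 z 145.1 tooly -103.85 Ftan(ccw+) 2.35 Fr -0.85 Fz -0.44 Mz 0.031
```

Call:
move_arm([
  [[0,-0.22,0],0.015,-0.43],
  [[0,-0.44,-0.01],0.03,-0.43],
])

```text
time_s: 28.42
ee_pos: [476.8, -86.1, 145.1]
ee_rot: [152.2, 90.0, -43.3]
force: [0.6, -3.6, 0.6]
gripper_width: 26.0
```

```bash
python3 -c "
from h import *
hs()"
```

```text
M 0.549 t 28.43 ang 164.47 r 145.05 z 145.1 tooly -105.56 Ftan(ccw+) 3.34 Fr -1.58 Fz 0.58 Mz 0.065
```

Call:
move_arm([
  [[0,-0.22,0],0.015,-0.43],
  [[0,-0.44,-0.01],0.03,-0.43],
])

```text
time_s: 28.68
ee_pos: [478.1, -81.8, 145.1]
ee_rot: [150.8, 90.0, -46.5]
force: [1.2, -3.6, -0.3]
gripper_width: 26.1
```

```bash
python3 -c "
from h import *
hs()"
```

```text
M 0.541 t 28.68 ang 162.73 r 145.03 z 145.1 tooly -107.28 Ftan(ccw+) 3.04 Fr -2.24 Fz -0.26 Mz 0.1
```

Call:
move_arm([
  [[0,-0.22,0],0.015,-0.43],
  [[0,-0.44,-0.01],0.03,-0.43],
])

```text
time_s: 28.92
ee_pos: [479.5, -77.7, 145.1]
ee_rot: [149.4, 90.0, -49.6]
force: [1.5, -5.2, 0.2]
gripper_width: 25.8
```

```bash
python3 -c "
from h import *
hs()"
```

```text
M 0.749 t 28.93 ang 161.0 r 144.98 z 145.1 tooly -109.0 Ftan(ccw+) 4.45 Fr -3.09 Fz 0.2 Mz 0.104
```

Call:
move_arm([
  [[0,-0.22,0],0.015,-0.43],
  [[0,-0.44,-0.01],0.03,-0.43],
])

```text
time_s: 29.18
ee_pos: [481.0, -73.6, 145.1]
ee_rot: [132.5, 90.0, -68.2]
force: [0.8, -4.8, 0.7]
gripper_width: 26.1
```

```bash
python3 -c "
from h import *
hs()"
```

```text
M 0.769 t 29.18 ang 159.29 r 144.98 z 145.1 tooly -110.71 Ftan(ccw+) 4.17 Fr -2.46 Fz 0.67 Mz 0.164
```

Call:
move_arm([
  [[0,-0.22,0],0.015,-0.43],
  [[0,-0.44,-0.01],0.03,-0.43],
])

```text
time_s: 29.42
ee_pos: [481.8, -68.5, 144.7]
ee_rot: [-22.2, 89.8, 135.3]
force: [0.3, 0.1, 0.3]
gripper_width: 26.1
```

```bash
python3 -c "
from h import *
hs();a=viewer.grab_frame('scene');hs();crop('',a,220,150,120,90,6.5,'pics/s12.png')"
```

```text
M -0.002 t 29.43 ang 157.3 r 146.09 z 144.7 tooly -112.51 Ftan(ccw+) -0.17 Fr -0.21 Fz 0.33 Mz 0.023
M -0.138 t 29.48 ang 157.23 r 146.02 z 144.8 tooly -112.51 Ftan(ccw+) -0.58 Fr 0.26 Fz 0.02 Mz -0.053
```

View pics/s12.png

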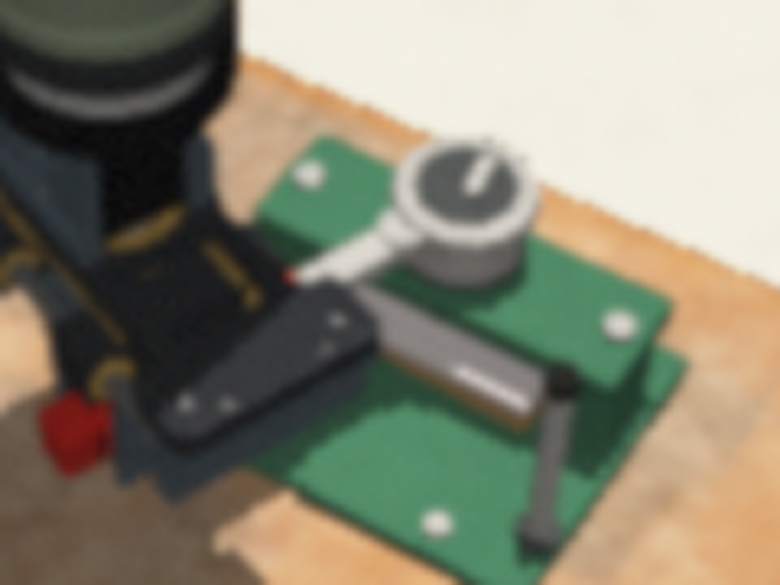

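The contact force suddenly dropped to zero, so the handle jumped ahead by a ratchet tooth or some play. The wrench head still looks fully down at (466,185). Continuing carefully.

Call:
move_arm([
  [[0,-0.22,0],0.015,-0.43],
  [[0,-0.44,-0.01],0.03,-0.43],
])

```text
time_s: 29.72
ee_pos: [484.1, -65.0, 144.9]
ee_rot: [-16.8, 90.0, 139.0]
force: [-0.1, 0.5, -0.1]
gripper_width: 25.7
```

```bash
python3 -c "
from h import *
hs()"
```

```text
M -0.108 t 29.73 ang 155.68 r 145.42 z 144.9 tooly -114.17 Ftan(ccw+) -0.44 Fr 0.27 Fz -0.15 Mz -0.044
```

Call:
move_arm([
  [[0,-0.22,0],0.015,-0.43],
  [[0,-0.44,-0.01],0.03,-0.43],
])

```text
time_s: 29.98
ee_pos: [486.0, -61.2, 145.0]
ee_rot: [13.7, 90.0, 167.8]
force: [-1.6, 0.0, 0.1]
gripper_width: 25.7
```

```bash
python3 -c "
from h import *
hs()"
```

```text
M 0.092 t 29.98 ang 154.01 r 145.3 z 145.0 tooly -115.88 Ftan(ccw+) 0.68 Fr 1.4 Fz 0.08 Mz -0.007
```

Call:
move_arm([
  [[0,-0.22,0],0.015,-0.43],
  [[0,-0.44,-0.01],0.03,-0.43],
])

```text
time_s: 30.22
ee_pos: [488.0, -57.4, 144.9]
ee_rot: [28.0, 90.0, -179.6]
force: [-1.9, -0.7, -0.2]
gripper_width: 26.1
```

Call:
move_arm([
  [[0,-0.22,0],0.015,-0.43],
  [[0,-0.44,-0.01],0.03,-0.43],
])

```text
time_s: 30.48
ee_pos: [490.1, -53.6, 144.9]
ee_rot: [33.7, 90.0, -175.6]
force: [-1.9, -1.4, -0.7]
gripper_width: 26.2
```

```bash
python3 -c "
from h import *
hs()"
```

```text
M 0.333 t 30.48 ang 150.59 r 145.23 z 144.9 tooly -119.32 Ftan(ccw+) 2.2 Fr 0.99 Fz -0.67 Mz 0.014
```

Call:
move_arm([
  [[0,-0.22,0],0.015,-0.43],
  [[0,-0.44,-0.01],0.03,-0.43],
])

```text
time_s: 30.72
ee_pos: [492.3, -49.8, 144.9]
ee_rot: [37.5, 90.0, -173.5]
force: [-2.6, -1.7, 0.2]
gripper_width: 25.8
```

```bash
python3 -c "
from h import *
hs()"
```

```text
M 0.449 t 30.73 ang 148.86 r 145.2 z 144.9 tooly -121.03 Ftan(ccw+) 2.8 Fr 1.3 Fz 0.23 Mz 0.043
```

Call:
move_arm([
  [[0,-0.22,0],0.015,-0.43],
  [[0,-0.44,-0.01],0.03,-0.43],
])

```text
time_s: 30.98
ee_pos: [494.7, -46.1, 145.0]
ee_rot: [41.5, 90.0, -171.2]
force: [-3.5, -2.1, 0.3]
gripper_width: 25.9
```

```bash
python3 -c "
from h import *
hs()"
```

```text
M 0.562 t 30.98 ang 147.11 r 145.17 z 145.0 tooly -122.75 Ftan(ccw+) 3.64 Fr 1.76 Fz 0.29 Mz 0.034
```

Call:
move_arm([
  [[0,-0.22,0],0.015,-0.43],
  [[0,-0.44,-0.01],0.03,-0.43],
])

```text
time_s: 31.22
ee_pos: [497.1, -42.4, 144.9]
ee_rot: [40.4, 90.0, -174.1]
force: [-2.6, -3.1, 0.5]
gripper_width: 26.1
```

```bash
python3 -c "
from h import *
hs()"
```

```text
M 0.602 t 31.23 ang 145.38 r 145.16 z 144.9 tooly -124.47 Ftan(ccw+) 4.0 Fr 0.36 Fz 0.49 Mz 0.02
```

Call:
move_arm([
  [[0,-0.22,0],0.015,-0.43],
  [[0,-0.44,-0.01],0.03,-0.43],
])

```text
time_s: 31.48
ee_pos: [499.7, -38.9, 144.9]
ee_rot: [50.1, 89.9, -166.1]
force: [-4.5, -3.8, 0.4]
gripper_width: 25.6
```

```bash
python3 -c "
from h import *
hs()"
```

```text
M 0.859 t 31.48 ang 143.67 r 145.15 z 144.9 tooly -126.18 Ftan(ccw+) 5.74 Fr 1.35 Fz 0.37 Mz 0.027
```

Call:
move_arm([
  [[0,-0.22,0],0.015,-0.43],
  [[0,-0.44,-0.01],0.03,-0.43],
])

```text
time_s: 31.72
ee_pos: [502.2, -35.5, 144.9]
ee_rot: [59.9, 89.9, -157.9]
force: [-3.7, -4.3, -0.3]
gripper_width: 25.8
```

```bash
python3 -c "
from h import *
hs()"
```

```text
M 0.822 t 31.73 ang 141.99 r 145.13 z 144.9 tooly -127.9 Ftan(ccw+) 5.64 Fr 0.29 Fz -0.3 Mz 0.003
```

Call:
move_arm([
  [[0,-0.22,0],0.015,-0.43],
  [[0,-0.36,0],0.025,-0.43],
])

```text
time_s: 31.98
ee_pos: [504.4, -32.8, 144.9]
ee_rot: [70.7, 89.9, -148.6]
force: [-4.3, -5.2, 0.4]
gripper_width: 26.1
```

```bash
python3 -c "
from h import *
hs();a=viewer.grab_frame('scene');hs();crop('',a,220,150,120,90,6.5,'pics/s13.png')"
```

```text
M 1.065 t 31.98 ang 140.62 r 145.12 z 144.9 tooly -129.31 Ftan(ccw+) 6.79 Fr 0.04 Fz 0.43 Mz 0.079
M 1.018 t 32.02 ang 140.57 r 145.14 z 144.9 tooly -129.32 Ftan(ccw+) 6.08 Fr 0.22 Fz 0.18 Mz 0.135
```

View pics/s13.png

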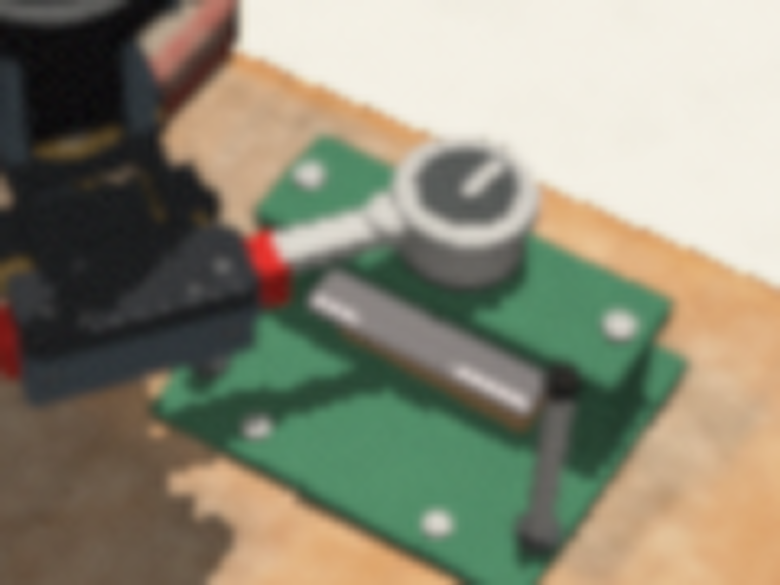

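At 140.6° it is stiff again at about 1.04 N m. The 0.75–0.77 N m at 160° also exceeded the free-running 0.6. I'll make one more slip-back to about 212° and a check stroke with a firmly engaged tooth, away from the post.

Call:
move_arm([
  [[0,1.45,-0.07],-0.1,-0.43],
  [[0,2.88,-0.29],-0.2,-0.43],
  [[0,4.29,-0.65],-0.3,-0.43],
  [[0,5.65,-1.14],-0.4,-0.43],
  [[0,6.95,-1.78],-0.5,-0.43],
  [[0,8.19,-2.53],-0.6,-0.43],
  [[0,9.34,-3.41],-0.7,-0.43],
  [[0,10.4,-4.4],-0.8,-0.43],
  [[0,11.36,-5.49],-0.9,-0.43],
  [[0,12.2,-6.67],-1,-0.43],
  [[0,12.92,-7.92],-1.1,-0.43],
  [[0,13.51,-9.25],-1.2,-0.43],
  [[0,13.76,-9.93],-1.25,-0.43],
  [[0,13.76,-9.93],-1.25,-0.43],
])

```text
time_s: 33.78
ee_pos: [496.0, -201.9, 145.3]
ee_rot: [155.2, 89.8, 7.4]
force: [0.2, 1.0, 0.9]
gripper_width: 26.1
```

Call:
move_arm([
  [[0,-0.72,-0.02],0.05,-0.43],
  [[0,-1.45,-0.07],0.1,-0.43],
  [[0,-2.17,-0.16],0.15,-0.43],
  [[0,-2.88,-0.29],0.2,-0.43],
])

```text
time_s: 34.28
ee_pos: [482.4, -175.7, 145.4]
ee_rot: [148.9, 89.8, -10.4]
force: [0.1, -0.4, 0.6]
gripper_width: 25.8
```

```bash
python3 -c "
from h import *
hs()"
```

```text
M 0.007 t 34.27 ang 200.72 r 143.51 z 145.4 tooly -69.3 Ftan(ccw+) 0.39 Fr 0.04 Fz 0.61 Mz -0.049
```

Call:
move_arm([
  [[0,-0.36,0],0.025,-0.43],
  [[0,-0.72,-0.02],0.05,-0.43],
])

```text
time_s: 34.52
ee_pos: [479.7, -169.1, 145.3]
ee_rot: [151.1, 89.9, -10.9]
force: [0.2, -0.3, -0.6]
gripper_width: 25.9
```

```bash
python3 -c "
from h import *
hs()"
```

```text
M 0.07 t 34.52 ang 197.88 r 143.84 z 145.3 tooly -72.08 Ftan(ccw+) 0.29 Fr -0.09 Fz -0.56 Mz 0.028
```

Call:
move_arm([
  [[0,-0.36,0],0.025,-0.43],
  [[0,-0.72,-0.02],0.05,-0.43],
])

```text
time_s: 34.78
ee_pos: [477.2, -162.2, 145.1]
ee_rot: [166.1, 90.0, 1.1]
force: [0.0, -0.5, 1.2]
gripper_width: 25.8
```

```bash
python3 -c "
from h import *
hs()"
```

```text
M 0.072 t 34.77 ang 194.98 r 144.26 z 145.1 tooly -74.96 Ftan(ccw+) 0.46 Fr 0.08 Fz 1.22 Mz 0.005
```

Call:
move_arm([
  [[0,-0.36,0],0.025,-0.43],
  [[0,-0.72,-0.02],0.05,-0.43],
])

```text
time_s: 35.02
ee_pos: [475.4, -155.2, 145.0]
ee_rot: [166.1, 90.0, -1.7]
force: [1.1, -1.2, -0.6]
gripper_width: 26.0
```

```bash
python3 -c "
from h import *
hs()"
```

```text
M 0.226 t 35.02 ang 192.11 r 144.37 z 145.0 tooly -77.82 Ftan(ccw+) 1.45 Fr -0.82 Fz -0.57 Mz 0.016
```

Call:
move_arm([
  [[0,-0.36,0],0.025,-0.43],
  [[0,-0.72,-0.02],0.05,-0.43],
])

```text
time_s: 35.28
ee_pos: [474.0, -148.0, 145.0]
ee_rot: [-32.1, 90.0, 157.2]
force: [0.1, -0.1, 0.0]
gripper_width: 26.3
```

```bash
python3 -c "
from h import *
hs()"
```

```text
M 0.012 t 35.27 ang 189.22 r 144.47 z 145.0 tooly -80.69 Ftan(ccw+) 0.15 Fr -0.05 Fz 0.01 Mz -0.01
```

Call:
move_arm([
  [[0,-0.36,0],0.025,-0.43],
  [[0,-0.72,-0.02],0.05,-0.43],
])

```text
time_s: 35.52
ee_pos: [473.2, -140.9, 145.0]
ee_rot: [178.3, 90.0, 4.7]
force: [-0.4, -0.4, 0.4]
gripper_width: 26.1
```

```bash
python3 -c "
from h import *
hs()"
```

```text
M 0.077 t 35.52 ang 186.37 r 144.29 z 145.0 tooly -83.55 Ftan(ccw+) 0.38 Fr 0.43 Fz 0.42 Mz 0.022
```

Call:
move_arm([
  [[0,-0.36,0],0.025,-0.43],
  [[0,-0.72,-0.02],0.05,-0.43],
])

```text
time_s: 35.78
ee_pos: [472.7, -133.8, 145.1]
ee_rot: [169.2, 90.0, -7.2]
force: [0.2, -1.1, 0.7]
gripper_width: 26.4
```

```bash
python3 -c "
from h import *
hs()"
```

```text
M 0.197 t 35.77 ang 183.53 r 144.21 z 145.1 tooly -86.42 Ftan(ccw+) 1.11 Fr -0.11 Fz 0.68 Mz 0.037
```

Call:
move_arm([
  [[0,-0.36,0],0.025,-0.43],
  [[0,-0.58,-0.01],0.04,-0.43],
])

```text
time_s: 36.02
ee_pos: [472.4, -128.1, 145.1]
ee_rot: [140.1, 90.0, -38.6]
force: [1.2, -2.4, 0.9]
gripper_width: 25.9
```

```bash
python3 -c "
from h import *
hs()"
```

```text
M 0.356 t 36.02 ang 181.28 r 144.19 z 145.1 tooly -88.66 Ftan(ccw+) 2.38 Fr -1.1 Fz 0.88 Mz 0.012
```

Call:
move_arm([
  [[0,-0.36,0],0.025,-0.43],
  [[0,-0.58,-0.01],0.04,-0.43],
])

```text
time_s: 36.28
ee_pos: [472.5, -122.4, 145.1]
ee_rot: [145.5, 90.0, -35.5]
force: [1.4, -3.2, 0.7]
gripper_width: 25.9
```

```bash
python3 -c "
from h import *
hs();a=viewer.grab_frame('top');hs();crop('',a,200,80,180,150,4.4,'pics/t14.png')"
```

```text
M 0.578 t 36.27 ang 179.01 r 144.15 z 145.1 tooly -90.95 Ftan(ccw+) 3.22 Fr -1.47 Fz 0.7 Mz 0.115
M 0.554 t 36.33 ang 178.94 r 144.18 z 145.1 tooly -90.96 Ftan(ccw+) 3.53 Fr -1.27 Fz -0.1 Mz 0.046
```

View pics/t14.png

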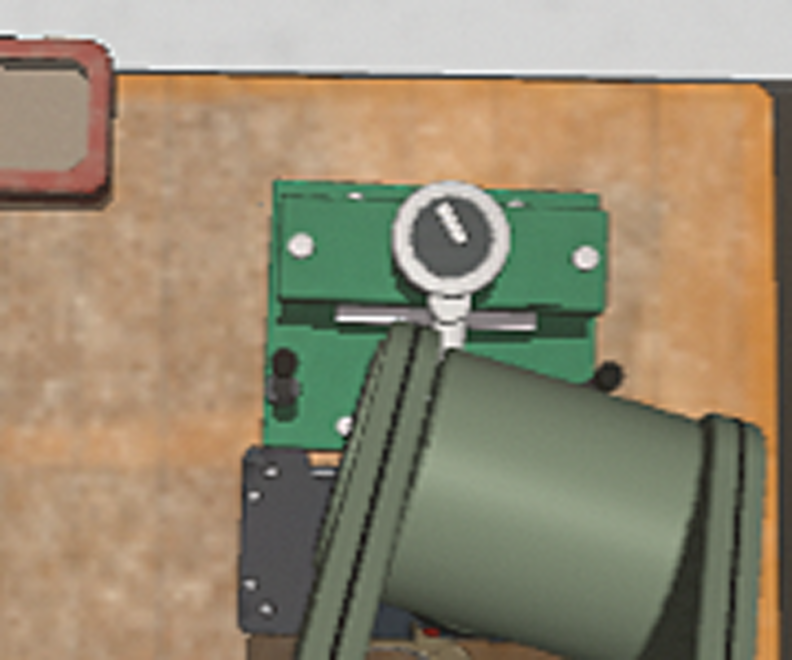

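Call:
move_arm([
  [[0,-0.36,0],0.025,-0.43],
  [[0,-0.58,-0.01],0.04,-0.43],
])

```text
time_s: 36.58
ee_pos: [472.7, -116.6, 145.2]
ee_rot: [149.7, 89.9, -33.5]
force: [1.6, -4.7, 0.3]
gripper_width: 26.0
```

```bash
python3 -c "
from h import *
hs()"
```

```text
M 0.756 t 36.58 ang 176.71 r 144.15 z 145.2 tooly -93.25 Ftan(ccw+) 4.57 Fr -1.87 Fz 0.32 Mz 0.096
```

Call:
move_arm([
  [[0,-0.36,0],0.025,-0.43],
  [[0,-0.58,-0.01],0.04,-0.43],
])

```text
time_s: 36.83
ee_pos: [473.1, -110.8, 145.2]
ee_rot: [148.6, 89.9, -37.0]
force: [2.0, -4.5, 0.3]
gripper_width: 26.0
```

```bash
python3 -c "
from h import *
hs()"
```

```text
M 0.679 t 36.83 ang 174.4 r 144.14 z 145.2 tooly -95.53 Ftan(ccw+) 4.24 Fr -2.42 Fz 0.33 Mz 0.068
```

Call:
move_arm([
  [[0,-0.22,0],0.015,-0.43],
  [[0,-0.44,-0.01],0.03,-0.43],
])

```text
time_s: 37.08
ee_pos: [473.7, -106.6, 145.2]
ee_rot: [138.1, 89.9, -49.2]
force: [2.6, -5.2, -0.2]
gripper_width: 26.3
```

```bash
python3 -c "
from h import *
hs()"
```

```text
M 0.847 t 37.08 ang 172.72 r 144.07 z 145.2 tooly -97.24 Ftan(ccw+) 4.84 Fr -3.28 Fz -0.24 Mz 0.15
```

Call:
move_arm([
  [[0,-0.22,0],0.015,-0.43],
  [[0,-0.44,-0.01],0.03,-0.43],
])

```text
time_s: 37.33
ee_pos: [474.3, -102.4, 145.2]
ee_rot: [131.7, 89.9, -57.3]
force: [1.8, -6.1, -0.7]
gripper_width: 25.9
```

```bash
python3 -c "
from h import *
hs()"
```

```text
M 0.998 t 37.33 ang 171.03 r 144.03 z 145.2 tooly -98.95 Ftan(ccw+) 5.69 Fr -2.76 Fz -0.7 Mz 0.179
```

Call:
move_arm([
  [[0,-0.22,0],0.015,-0.43],
  [[0,-0.44,-0.01],0.03,-0.43],
])

```text
time_s: 37.58
ee_pos: [475.0, -98.3, 145.2]
ee_rot: [122.1, 89.9, -68.5]
force: [1.6, -7.1, 0.3]
gripper_width: 26.0
```

```bash
python3 -c "
from h import *
hs();a=viewer.grab_frame('scene');hs()"
```

```text
M 1.121 t 37.58 ang 169.35 r 144.04 z 145.2 tooly -100.65 Ftan(ccw+) 6.68 Fr -2.92 Fz 0.33 Mz 0.159
M 1.042 t 37.62 ang 169.29 r 144.05 z 145.2 tooly -100.67 Ftan(ccw+) 6.76 Fr -3.2 Fz -0.52 Mz 0.068
```

Confirmed: about 1.08 N m (7.5 N at 145 mm) at 169°, some 9° off the press's −x axis and far from either post. I'll ease off, open, and lift clear.

Call:
move_arm([
  [[0,0.44,-0.01],-0.03,-0.43],
  [[0,1.02,-0.04],-0.07,-0.43],
  [[0,1.45,-0.07],-0.1,-0.43],
  [[0,1.45,-0.07],-0.1,-0.1],
  [[0,1.45,-0.07],-0.1,0.2],
  [[0,1.45,-0.07],-0.1,0.2],
  [[0,1.45,-0.07],-0.1,0.2],
])

```text
time_s: 38.5
ee_pos: [472.5, -111.7, 144.9]
ee_rot: [-31.8, 89.9, 143.3]
force: [1.8, -1.1, 0.2]
gripper_width: 54.4
```

```bash
python3 -c "
from h import *
hs();a=viewer.grab_frame('scene');crop('',a,220,130,130,110,6,'pics/s15.png')"
```

```text
M 0.172 t 38.5 ang 174.77 r 144.72 z 144.9 tooly -94.92 Ftan(ccw+) 0.89 Fr -1.85 Fz 0.24 Mz 0.043
```

View pics/s15.png

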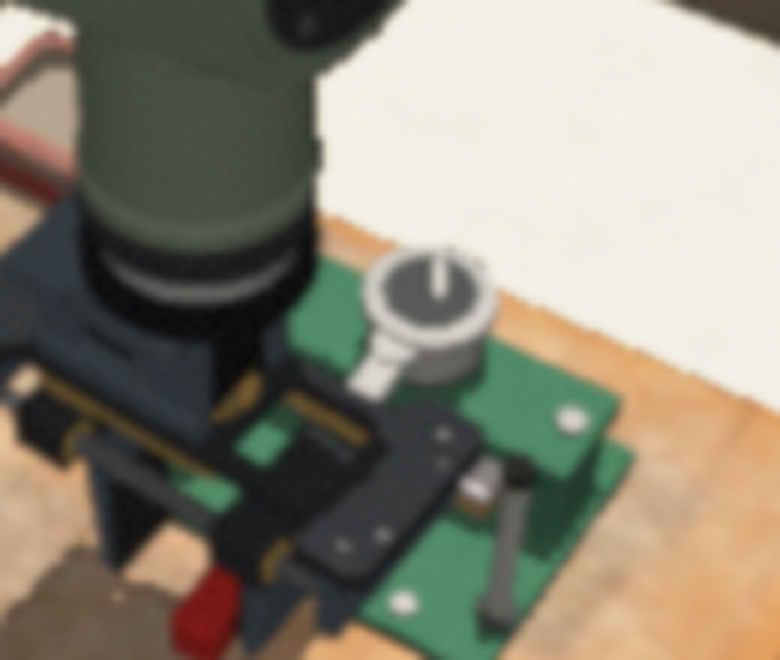

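Call:
move_arm([
  [[0,0.7,0],-0.05,0.4],
  [[0,0.7,0],-0.05,0.4],
  [[0,0.7,0],-0.05,0.4],
])

```text
time_s: 38.92
ee_pos: [471.8, -118.7, 144.8]
ee_rot: [-34.4, 89.9, 143.5]
force: [-0.2, 0.1, 0.7]
gripper_width: 63.9
```

```bash
python3 -c "
from h import *
hs();a=viewer.grab_frame('scene');hs();a=viewer.grab_frame('top');hs()"
```

```text
M 0.002 t 38.92 ang 177.54 r 144.97 z 144.8 tooly -92.11 Ftan(ccw+) -0.05 Fr 0.23 Fz 0.68 Mz 0.01
M -0.004 t 38.98 ang 177.55 r 144.88 z 144.9 tooly -92.09 Ftan(ccw+) -0.04 Fr 0.62 Fz 0.02 Mz 0.001
M 0.012 t 39.02 ang 177.56 r 144.76 z 144.9 tooly -92.08 Ftan(ccw+) 0.06 Fr 0.21 Fz 0.31 Mz 0.004
```

Free of contact. Lift straight up, then draw back toward the base (tool −z points to +x here).

Call:
move_arm([
  [[-0.5,0,0],0,0.4],
  [[-1.5,0,0],0,0.4],
  [[-3,0,0],0,0.4],
  [[-6,0,0],0,0.4],
  [[-9,0,0],0,0.4],
  [[-13,0,0],0,0.4],
  [[-17,0,4],0,0.4],
  [[-17,0,8],0,0.4],
  [[-17,0,12],0,0.4],
  [[-17,0,12],0,0.4],
  [[-17,0,12],0,0.4],
])

```text
time_s: 40.4
ee_pos: [352.8, -114.9, 315.8]
ee_rot: [169.6, 89.9, -12.5]
force: [-0.1, 0.6, 0.3]
gripper_width: 63.4
```

```bash
python3 -c "
from h import *
hs()
for n in('top','scene'):
    a=viewer.grab_frame(n);cv2.imwrite(f'pics/{n}16.png',a[:,:,::-1])
    crop('',a,200,80,180,150,4.4,f'pics/{n}16z.png')"
```

```text
M -0.126 t 40.4 ang 177.83 r 263.99 z 315.8 tooly -92.07 Ftan(ccw+) -0.57 Fr 0.14 Fz 0.34 Mz 0.025
```

View pics/top16z.png

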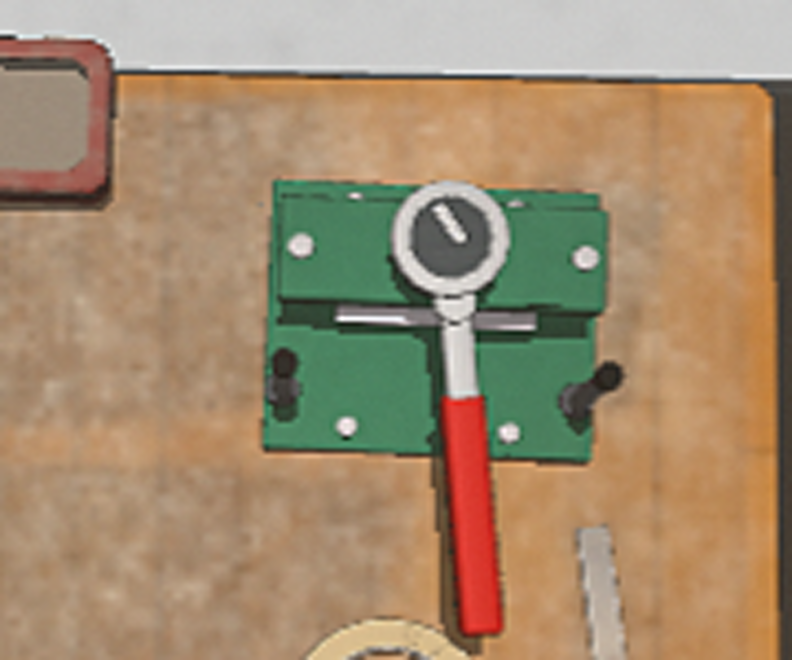

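View pics/scene16z.png

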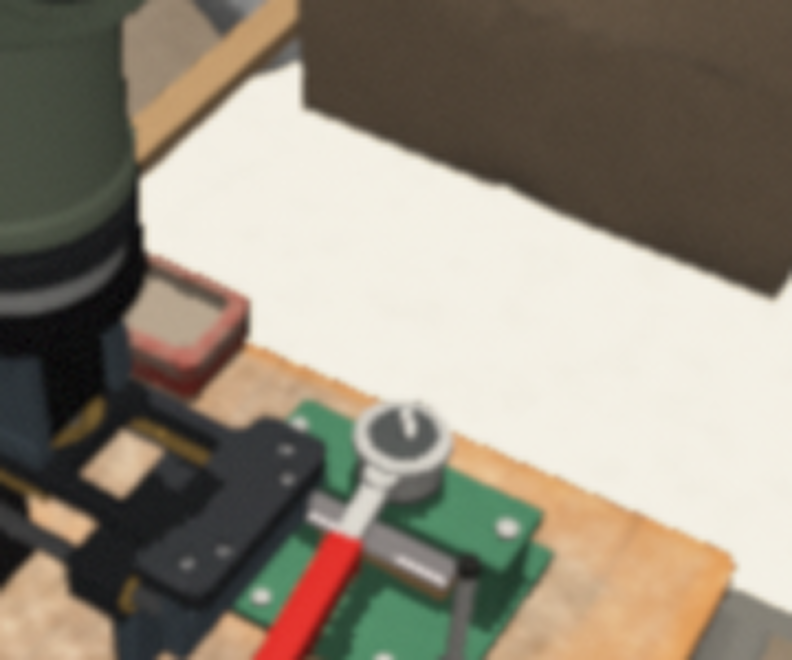

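The wrench lies straight, with its head at (451,238) and its handle between the posts. Last, I'll check the head height and the bystanders, then hand in.

```bash
python3 -c "
from h import *
f=lambda a,b:((a+.5)/4.4-.5+200,(b+.5)/4.4-.5+80)
print(tri(f(402,433),f(451,238)))
a=cv2.imread('pics/top0.png').astype(int);b=cv2.imread('pics/top16.png').astype(int)
d=abs(a-b).sum(2)>60
for n,(x,y,w,h) in dict(tin=(172,84,58,45),tape=(260,215,56,58),chisel=(328,195,30,122)).items(): print(n,d[y:y+h,x:x+w].mean())
"
```

```text
(array([ 615.63763889, -125.08521967,   99.9176487 ]), np.float64(0.7048513434492889))
tin 0.0
tape 0.3728448275862069
chisel 0.460655737704918
```

View pics/top16.png

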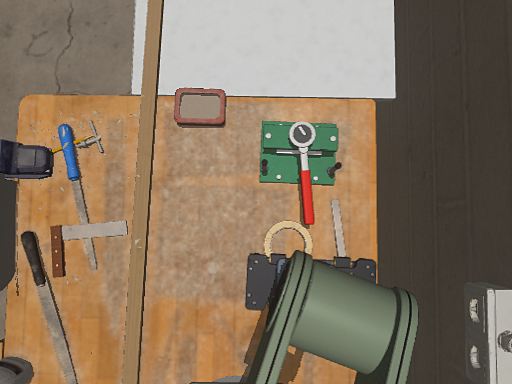

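```bash
python3 -c "
from workcell import env
print(env.job_done())"
```

```text
the job is handed in; nothing more can be done
None
```

I clamped the offcut with the wrench, left the wrench seated on the screw head with the arm clear, and handed the job in at about 40 s. I have no verdict back.

I set the wrench on the square head and felt seating contact within 0.1 mm of the expected height. With the fingers loosely astride the handle, I made two clockwise strokes with free slip back. A third push and a check stroke confirmed the clamp.

**Checks**
- **Stiffness:** the screw ran free at about 0.6 N m. It ended at about 1.05–1.1 N m, or 7.3–7.5 N at 145 mm, which works out to roughly 75–80 N on the wood. I never measured more than 1.12 N m, and the force readings scatter by about ±0.1 N m.
- **Not the post:** I got the same stiffness near the post and again well away from both posts, so it comes from the wood.
- **Seating:** the two camera views put the head top at z ≈ 100 mm, against 101 mm expected, centred on the screw axis. The handle sits between the posts.
- **Bystanders:** the tin is unmoved in the images. The arm hid parts of the tape roll and chisel in the last picture, so my image comparison could not check those two fully. The parts I could see looked to be in place.

**Disagreed**
- **Slip:** on the third push the handle let go once at about 0.77 N m and re-engaged about one tooth later.
- **Last nudge:** the last nudge of the second stroke gave no clear rise in force.

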